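Test the filter's glued seam, then fill and close it

ROBOT

A 6-joint arm with a two-finger parallel gripper is mounted at the origin on the work surface. World frame = base frame: x ahead of the robot, y to its left, z up, the work surface at z = 0. Lengths are in m, angles in rad, forces in N, time in s.
With the tool pointing down it reaches from about 0.425 to 0.925 m from the base axis. Payload 12.5 kg.
Tool frame: the origin (TCP) lies midway between the tips of the shut fingers; the grasp point (between the pads) lies 19 mm behind it; z points along the fingers, y is the line along which they close (so a half turn about z gives the same grasp; the last joint's range is limited). The gripper opens to 85 mm and grips with 20 to 120 N. Pads are 22 mm wide; open, the fingers measure 114 mm over their backs; the gripper's body (76 mm by 85 mm) begins 54 mm behind the grasp point. The pads swing forward as they close: fully open they stand 13 mm farther back than shut.
Start: joints at [1.138, 0.491, 1.559, -0, 1.092, -0.106], TCP at [0.201, 0.592, 0.231] pointing down, gripper open.
Joint ranges: [-3.1, 3.1], [-0.84, 2.19], [0.05, 2.79], [-1.13, 4.28], [0.06, 2.93], [-2.69, 2.69]. Speed limits (rad/s): [2.22, 2.22, 2.79, 3.14, 3.14, 3.14].

INTERFACE

Orientations are given as a rotation vector (axis times angle).
In Python, from cell import ctrl gives the robot as it stands. The module is installed in compiled form; this text tells all that it offers.
- The arm moves only by the tool arm_command, never from a script. Its argument "motion" is a list of rows, each a list of 7 numbers: the finger opening in cm, from 0 to 8.54, then the shift along the tool's x, y, z in cm, then the turn, a rotation vector about the tool's x, y, z in rad. A call has 1 to 12 rows; each row is the pose to reach, as a shift and turn from the pose commanded when the call began, along the tool's axes at that moment; what a row does not reach only later rows make up. A row lasts 1/8 s, in which the tool goes at most 62.5 mm and 10.7 degrees, less where a joint would pass 70% of its speed; a pose out of reach is approached as far as the arm can. A call with a gripper value outside its range is refused whole. The fingers move at their own pace and stop on an object; "newtons" is the grip in N (left out, the last holds). Time passes only in rows, so rows that repeat a pose let the fingers close. It gives the time, the measured TCP pose, the force, the opening and the grip force at its end, in the units of the state.
- ctrl.observe(): the state, without advancing time (a new reading comes with each control period).
- ctrl.grab_frame(name): name is "scene" or "top"; returns a dict with "image" (400x640x3 uint8, red, green, blue), "fx", "fy", "cx", "cy" (pixels), "k1" (the pictures are not rectified: a ray, as slopes to the right and down, at radius r is drawn at 1 + k1 r^2 times it, then the intrinsics apply), "xyz" and "attitude" of the camera in the world. Camera axes: x right, y up, looking along -z (the intrinsics and any distortion apply to the point x, -y, -z); pixel columns grow to the right and rows downward; lengths in m; the calibration is good to about 2 mm. A picture is of the moment at which its call begins. There is no depth.
- ctrl.job_done(): hands the job in; it is judged then, once.
The state is a dict: "clock": time; "joint_positions": joint angles; "joint_velocities": joint speeds; "effort": joint torques, N m; "eef_pos": TCP position; "eef_rot": TCP orientation; "wrist_force": force on the tool from outside, world axes, zero at the start; "ft_torque": the same for the moment, N m; "grip_width": opening from 0.0 (shut) to 1.0 (fully open); "gripper_force": force on a finger pad.
Only numpy, scipy, OpenCV 4.12 (cv2) and the standard library are available. Lean on these libraries where they do the work, as an engineer would, in place of code of your own. Each camera call takes 0.05 s, during which the arm holds its last target. There are 200 camera calls.

TASK

First take the stylus from its stand and guide its tip slowly and steadily along the whole dark seam on the filter's deck, from the end nearest the robot to the far end, tip on the seam all the way and nowhere else on the deck, and only then fill the filter: take off the lid, get every ceramic piece, those in the tip-up tray and the strays on the shelf, into the chamber, lifting the tray by its bar to empty it. Finish with the tray back down level, the lid seated on the chamber again and the stylus hanging upright in its stand; leave the glass dish where it is.

Things in the scene. Friction and masses are not known exactly. Their poses are not given: they have to be found in the camera images.
- filter: fixed grey filter unit, z up, x away from the robot at yaw 0; origin at the centre of the chamber's underside. Chamber: open box 130 (x) by 140 (y) by 85 mm high outside, walls and floor 5 mm. Flat white deck on its -y side, x -190 to 30, y -165 to -73, top 20 mm, with the seam. Tip-up tray on its robot side, hinged about a line along y at x -69, z 86 mm.
- tray (a joint): tray angle: 0 level, 1.35 rad fully tipped. 90 (x) by 124 mm (y), floor top at z 90, walls 34 mm over the underside on 3 sides, open to the chamber. Round steel lifting bar along y, 10 mm thick, 80 long, level at filter x -201, y 0, z 94 (42 mm clear of the wall); grip from above, fingers closing along x; it turns in the pads. 150 g, falls back if let go; contents slide out past about 0.95 rad.
- lid: loose white lid seated on the chamber, 200 g: plate 130 (x) by 140 (y) by 6 mm; origin at the centre of the plate's underside (85 mm above filter origin when seated); beneath it a 108 by 118 mm plug, 8 mm deep, which enters the 120 by 130 mm mouth with 6 mm play on each side; on top, in the middle, an upright black grip 20 (x) by 44 (y) by 28 mm high
- mat: fixed cork mat 170 by 180 by 3 mm, a clear place to lay the lid; origin under its centre
- stand_slot (a point): fixed black stylus stand, a fork whose two prongs (tops 80 mm above the shelf) run along this frame's x, 22 mm apart, open towards -x, with a post 35 mm behind (+x); this point is the middle of the slot, level with the top of the prongs, where the underside of the stylus's collar belongs
- stylus: steel test stylus, 70 g, hanging upright in the stand by its collar. Origin at the centre of the collar's underside, z up. Collar 36 mm across, 5 mm thick; above it a square grip 16 by 16 mm (faces along x and y), from 5 to 55 mm; below it a round shank 10 mm across, ending in a 6 mm rounded tip
- stylus_tip (a point): the end of the stylus's tip, 62 mm below the collar's underside
- seam_0 (a point): point 0 of the seam: a thin dark dog-leg line on the deck's top, 20 mm above the shelf, from seam_0, nearest the robot, straight from each point to the next, to seam_6, farthest, 157 mm in all
- seam_1 (a point): point 1 of the seam
- seam_2 (a point): point 2 of the seam
- seam_3 (a point): point 3 of the seam
- seam_4 (a point): point 4 of the seam
- seam_5 (a point): point 5 of the seam
- seam_6 (a point): point 6 of the seam
- tray_piece_0: ceramic media piece, 22 g: upright prism 22 mm high of plus-shaped section, two crossed bars 26 mm long, 11 mm thick along its x and y. Origin at its centre, z along the prism: grip across x or y (26 mm) when upright, across z (22 mm) if on its side. Starts in the tray.
- tray_piece_1: ceramic media piece, 22 g: upright prism 22 mm high of plus-shaped section, two crossed bars 26 mm long, 11 mm thick along its x and y. Origin at its centre, z along the prism: grip across x or y (26 mm) when upright, across z (22 mm) if on its side. Starts in the tray.
- tray_piece_2: ceramic media piece, 22 g: upright prism 22 mm high of plus-shaped section, two crossed bars 26 mm long, 11 mm thick along its x and y. Origin at its centre, z along the prism: grip across x or y (26 mm) when upright, across z (22 mm) if on its side. Starts in the tray.
- stray_0: ceramic media piece, 22 g: upright prism 22 mm high of plus-shaped section, two crossed bars 26 mm long, 11 mm thick along its x and y. Origin at its centre, z along the prism: grip across x or y (26 mm) when upright, across z (22 mm) if on its side. Starts on the shelf to the left of the filter; one to four of the four are there, absent ones read None.
- stray_1: ceramic media piece, 22 g: upright prism 22 mm high of plus-shaped section, two crossed bars 26 mm long, 11 mm thick along its x and y. Origin at its centre, z along the prism: grip across x or y (26 mm) when upright, across z (22 mm) if on its side. Starts on the shelf to the left of the filter; one to four of the four are there, absent ones read None.
- stray_2: ceramic media piece, 22 g: upright prism 22 mm high of plus-shaped section, two crossed bars 26 mm long, 11 mm thick along its x and y. Origin at its centre, z along the prism: grip across x or y (26 mm) when upright, across z (22 mm) if on its side. Starts on the shelf to the left of the filter; one to four of the four are there, absent ones read None.
- stray_3: ceramic media piece, 22 g: upright prism 22 mm high of plus-shaped section, two crossed bars 26 mm long, 11 mm thick along its x and y. Origin at its centre, z along the prism: grip across x or y (26 mm) when upright, across z (22 mm) if on its side. Starts on the shelf to the left of the filter; one to four of the four are there, absent ones read None.
- glass_dish: clear glass dish, 80 mm across, 30 mm high, on the shelf near the stylus stand; not to be moved; origin at its underside
- tray_hinge (a point): middle of the tray's hinge line, 86 mm above the shelf
- tray_bar (a point): middle of the tray's lifting bar, 132 mm out from the hinge and, with the tray level, 8 mm above it; moves with the tray

How it is judged:
On the way, in this order (a step that is already met when the one before it is completed fails the run):
1. the stylus tip is on seam point 0 (within 7 mm sideways, no more than 4 mm above it), moving slower than 0.04 m/s (horizontal distance between stylus_tip and seam_0 below 0.007 m and z of stylus_tip in the frame of filter below 0.024 m and linear speed of stylus below 0.04 m/s), for 0.15 s.
2. the stylus tip is on seam point 1 (within 7 mm sideways, no more than 4 mm above it), moving slower than 0.04 m/s (horizontal distance between stylus_tip and seam_1 below 0.007 m and z of stylus_tip in the frame of filter below 0.024 m and linear speed of stylus below 0.04 m/s), for 0.15 s.
3. the stylus tip is on seam point 2 (within 7 mm sideways, no more than 4 mm above it), moving slower than 0.04 m/s (horizontal distance between stylus_tip and seam_2 below 0.007 m and z of stylus_tip in the frame of filter below 0.024 m and linear speed of stylus below 0.04 m/s), for 0.15 s.
4. the stylus tip is on seam point 3 (within 7 mm sideways, no more than 4 mm above it), moving slower than 0.04 m/s (horizontal distance between stylus_tip and seam_3 below 0.007 m and z of stylus_tip in the frame of filter below 0.024 m and linear speed of stylus below 0.04 m/s), for 0.15 s.
5. the stylus tip is on seam point 4 (within 7 mm sideways, no more than 4 mm above it), moving slower than 0.04 m/s (horizontal distance between stylus_tip and seam_4 below 0.007 m and z of stylus_tip in the frame of filter below 0.024 m and linear speed of stylus below 0.04 m/s), for 0.15 s.
6. the stylus tip is on seam point 5 (within 7 mm sideways, no more than 4 mm above it), moving slower than 0.04 m/s (horizontal distance between stylus_tip and seam_5 below 0.007 m and z of stylus_tip in the frame of filter below 0.024 m and linear speed of stylus below 0.04 m/s), for 0.15 s.
7. the stylus tip is on seam point 6 (within 7 mm sideways, no more than 4 mm above it), moving slower than 0.04 m/s (horizontal distance between stylus_tip and seam_6 below 0.007 m and z of stylus_tip in the frame of filter below 0.024 m and linear speed of stylus below 0.04 m/s), for 0.15 s.
8. the tray is lifted by more than 0.35 rad (value of joint tray above 0.35 rad), for 0.1 s.
9. every ceramic piece present is inside the chamber (x of tray_piece_0 in the frame of filter between -0.063 and 0.063 m and y of tray_piece_0 in the frame of filter between -0.068 and 0.068 m and z of each of tray_piece_0, tray_piece_1, tray_piece_2, stray_0, stray_1, stray_2, stray_3 in the frame of filter below 0.08 m and x of tray_piece_1 in the frame of filter between -0.063 and 0.063 m and y of tray_piece_1 in the frame of filter between -0.068 and 0.068 m and x of tray_piece_2 in the frame of filter between -0.063 and 0.063 m and y of tray_piece_2 in the frame of filter between -0.068 and 0.068 m and x of stray_0 in the frame of filter between -0.063 and 0.063 m and y of stray_0 in the frame of filter between -0.068 and 0.068 m and x of stray_1 in the frame of filter between -0.063 and 0.063 m and y of stray_1 in the frame of filter between -0.068 and 0.068 m and x of stray_2 in the frame of filter between -0.063 and 0.063 m and y of stray_2 in the frame of filter between -0.068 and 0.068 m and x of stray_3 in the frame of filter between -0.063 and 0.063 m and y of stray_3 in the frame of filter between -0.068 and 0.068 m), for 0.2 s.
At the end, for the whole second after the job is handed in: All pieces present lie in the chamber; lid seated (9 mm, plate on the rim, level within 0.05 rad); tray down (under 0.08 rad); stylus hanging in the fork by its collar (within 14 mm of the slot, upright within 0.12 rad); lid and stylus at rest (all of step 9 and x of lid in the frame of filter between -0.009 and 0.009 m and y of lid in the frame of filter between -0.009 and 0.009 m and z of lid in the frame of filter between 0.08 and 0.089 m and angle between lid's own z axis and vertical below 0.05 rad and value of joint tray below 0.08 rad and horizontal distance between stylus and stand_slot below 0.014 m and angle between stylus's own z axis and vertical below 0.12 rad and z of stylus in the frame of stand_slot between -0.006 and 0.008 m and linear speed of each of lid, stylus below 0.02 m/s); the robot touches nothing.
It fails at once if the glass dish is moved more than 30 mm (distance of glass_dish from where it was at the start of the episode above 0.03 m).
It fails at once if the stylus tip is down on the deck more than 22 mm from every seam point (x of stylus_tip in the frame of filter between -0.19 and 0.03 m and y of stylus_tip in the frame of filter between -0.165 and -0.073 m and z of stylus_tip in the frame of filter below 0.023 m and horizontal distance between stylus_tip and seam_0 above 0.022 m and horizontal distance between stylus_tip and seam_1 above 0.022 m and horizontal distance between stylus_tip and seam_2 above 0.022 m and horizontal distance between stylus_tip and seam_3 above 0.022 m and horizontal distance between stylus_tip and seam_4 above 0.022 m and horizontal distance between stylus_tip and seam_5 above 0.022 m and horizontal distance between stylus_tip and seam_6 above 0.022 m).
Of stray_0, stray_1, stray_2, stray_3 only 1 to 4 are there at a start; the rules pass over those that are not, and their reading is None.
At some moment in a run one of stray_0, stray_1, stray_2, stray_3 may be knocked a few centimetres aside while the robot is not near it.
It also fails if it takes over 210 s, if anything falls off the work surface, if the arm or the gripper's body presses on something with over 40 N, if the wrist force passes 120 N, or if a joint passes its speed limit or range.

## Working session

There is one attempt and no reset: what is moved stays moved. The work goes in short steps, Python scripts to look and compute and a tool call to move; the robot and the scene stay as the last step left them, time stands still between calls to the robot, and variables do not carry over. Pictures are saved under pics/ and viewed, at most 14 in all, crops included, and the job is handed in when it is done.

Besides the shell and the picture viewer there is one more tool, called after ">>>" by a JSON object that holds its "method" and its "body", one argument or row to a line. arm_command: Moves the arm, as the interface text tells. Its arguments: {"type":"object","properties":{"motion":{"type":"array"},"newtons":{"type":"number"}},"required":["motion"]}

```bash
ls; mkdir -p pics
python3 - <<'E'
from cell import ctrl
import cv2
for n in("scene","top"):
    f=ctrl.grab_frame(n); cv2.imwrite(f"pics/{n}0.png",f["image"][:,:,::-1])
    print({k:v for k,v in f.items() if k!="image"})
print(ctrl.observe())
E
```

```text
pics
{'fx': 386.9983612809643, 'fy': 386.9983612809643, 'cx': 322.10320878213275, 'cy': 198.9547699964818, 'k1': -0.04828816726484101, 'xyz': array([1.03340991, 0.30372182, 0.73979362]), 'attitude': array([0.45381746, 0.78242735, 2.0079227 ])}
{'fx': 520.1314587069057, 'fy': 520.1314587069057, 'cx': 321.9838751106621, 'cy': 193.9530374970712, 'k1': -0.16599568734757836, 'xyz': array([ 0.34620018, -0.03183801,  1.30811773]), 'attitude': array([ 0.13087854, -0.10262874, -1.54760006])}
{'clock': 0.1, 'joint_positions': array([ 1.13837756e+00,  4.91464066e-01,  1.55939786e+00,  1.27028031e-05,
        1.09169918e+00, -1.05590028e-01]), 'joint_velocities': array([ 0.00041176, -0.00152916, -0.00060551,  0.00208378,  0.00070695,
       -0.00022911]), 'effort': array([ 1.36232262e-03, -6.19443083e+01, -2.62029433e+01, -1.49658458e-04,
        2.90378332e-03,  2.50185434e-05]), 'eef_pos': array([0.20053488, 0.5917402 , 0.23080484]), 'eef_rot': array([-5.11064906e-01, -3.09947246e+00,  1.46170092e-03]), 'wrist_force': array([-0.15823482, -0.2939793 , -0.05138463]), 'ft_torque': array([ 0.03279201,  0.01257859, -0.02555835]), 'gripper_force': 0.0, 'grip_width': 0.999708899296687}
```

View pics/scene0.png

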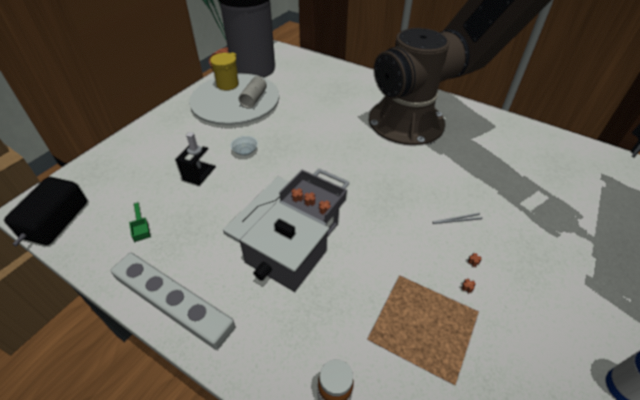

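View pics/top0.png

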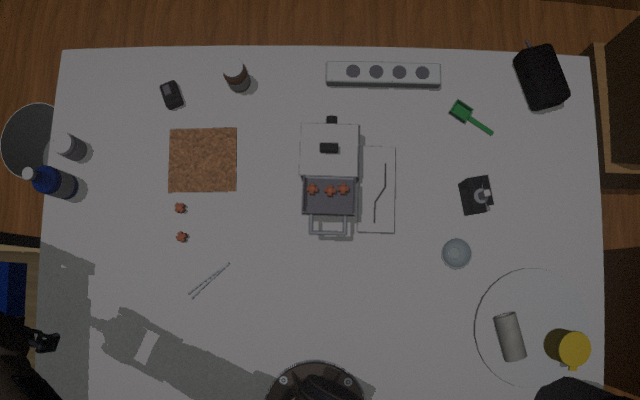

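The scene view shows the filter at about (290,225), the stylus in its stand at (195,158), two strays at (474,259) and (468,285), and the mat at (425,325). In the top view, the lid is centred at (329,150), the seam runs from (375,222) to (385,163), the stylus is at (483,196), the dish is at (456,253), and the strays are at (180,208) and (182,237).

```bash
cat > h.py <<'E'
import numpy as np, cv2
from scipy.spatial.transform import Rotation as R
from cell import ctrl
class Cam:
    def __init__(s,n):
        f=ctrl.grab_frame(n); s.im=f["image"].copy(); s.K=np.array([[f["fx"],0,f["cx"]],[0,f["fy"],f["cy"]],[0,0,1]])
        s.d=np.array([f["k1"],0,0,0]); s.o=np.array(f["xyz"]); s.R=R.from_rotvec(f["attitude"]).as_matrix()@np.diag([1,-1,-1])
    def ray(s,uv):
        p=cv2.undistortPoints(np.array(uv,float).reshape(-1,1,2),s.K,s.d).reshape(-1,2)
        return np.c_[p,np.ones(len(p))]@s.R.T
    def at(s,uv,z):
        r=s.ray(uv); return s.o+r*((z-s.o[2])/r[:,2])[:,None]
    def px(s,P):
        P=np.array(P,float).reshape(-1,3); Q=(P-s.o)@s.R
        return cv2.projectPoints(Q,np.zeros(3),np.zeros(3),s.K,s.d)[0].reshape(-1,2)
def tri(c1,u1,c2,u2):
    d1,d2=c1.ray(u1)[0],c2.ray(u2)[0]; A=np.c_[d1,-d2]
    t=np.linalg.lstsq(A,c2.o-c1.o,rcond=None)[0]; p,q=c1.o+t[0]*d1,c2.o+t[1]*d2
    return (p+q)/2,np.linalg.norm(p-q)
def blobs(m,a=10):
    n,l,st,c=cv2.connectedComponentsWithStats(m.astype(np.uint8))
    return [(c[i].round(2),st[i,4]) for i in range(1,n) if st[i,4]>=a]
def save(im,name,box,k):
    x0,y0,x1,y1=box; cv2.imwrite(f"pics/{name}.png",cv2.resize(im[y0:y1,x0:x1,::-1],None,fx=k,fy=k,interpolation=cv2.INTER_CUBIC))
E
python3 - <<'E'
from h import *
t=Cam("top"); s=Cam("scene")
hs=cv2.cvtColor(t.im,cv2.COLOR_RGB2HSV); h2=cv2.cvtColor(s.im,cv2.COLOR_RGB2HSV)
m=lambda h:(h[...,0]<14)&(h[...,1]>120)&(h[...,2]>60)
b=blobs(m(hs),8); print([(c,a,t.at(c,0.02)[0].round(3)) for c,a in b if 100<c[0]<400 and 150<c[1]<260])
b=blobs(m(h2),8); print([(c,a,s.at(c,0.015)[0].round(3)) for c,a in b])
A=t.im[110:250,290:410]; B=t.im[165:275,430:510]
B=cv2.copyMakeBorder(B,0,30,0,40,cv2.BORDER_CONSTANT)
o=np.hstack([A,B[:140]]); cv2.imwrite("pics/c1.png",cv2.resize(o[...,::-1],None,fx=3.3,fy=3.3,interpolation=cv2.INTER_CUBIC))
A=s.im[160:295,215:355];B=s.im[120:255,170:265]
cv2.imwrite("pics/c2.png",cv2.resize(np.hstack([A,B])[...,::-1],None,fx=3.3,fy=3.3,interpolation=cv2.INTER_CUBIC))
E
```

```text
[(array([311.85, 188.49]), np.int32(68), array([0.553, 0.019, 0.02 ])), (array([342.58, 188.5 ]), np.int32(64), array([ 0.554, -0.058,  0.02 ])), (array([329.5, 190.3]), np.int32(64), array([ 0.549, -0.025,  0.02 ])), (array([179.09, 207.19]), np.int32(53), array([0.499, 0.356, 0.02 ])), (array([180.59, 236.14]), np.int32(51), array([0.425, 0.348, 0.02 ]))]
[(array([221.85,  50.35]), np.int32(40), array([-0.028, -0.811,  0.015])), (array([296.64, 194.27]), np.int32(102), array([ 0.474, -0.106,  0.015])), (array([309.37, 198.56]), np.int32(102), array([ 0.47 , -0.07 ,  0.015])), (array([323.86, 206.06]), np.int32(87), array([ 0.472, -0.025,  0.015])), (array([474.44, 259.12]), np.int32(81), array([0.428, 0.348, 0.015])), (array([468.4 , 285.02]), np.int32(88), array([0.501, 0.356, 0.015])), (array([335.81, 395.2 ]), np.int32(113), array([0.842, 0.225, 0.015]))]
```

View pics/c1.png

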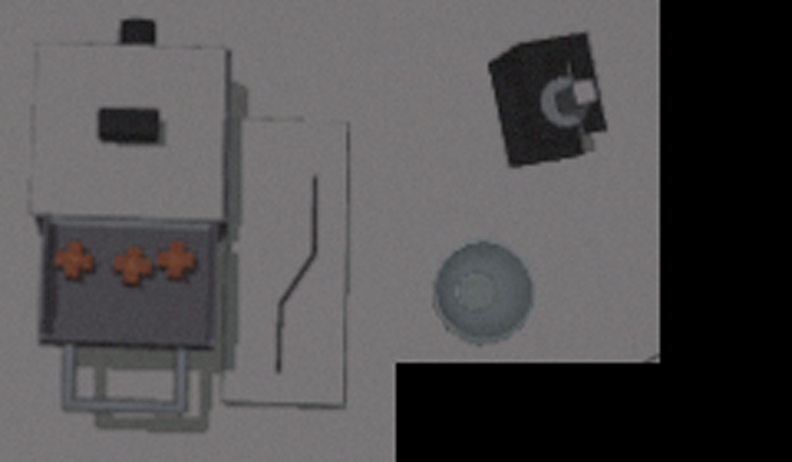

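View pics/c2.png

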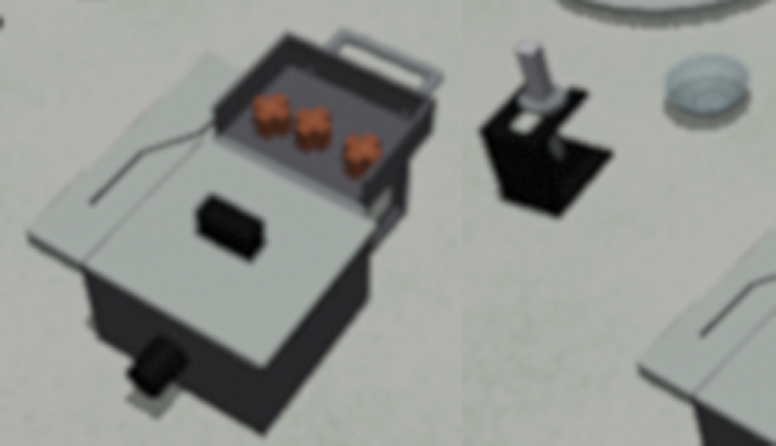

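The crops show four seam vertices in the top view, at about (374.2,222.4), (375.5,201.5), (385.5,186.4) and (385.5,163.3). The stylus collar is near (481,195), and the fork opens towards the robot with a small yaw. Three pieces stand upright in the tray.

Run:
```python
from h import *
np.set_printoptions(precision=4,suppress=True)
t=Cam("top"); s=Cam("scene")
g=t.im.astype(int).sum(2)/3
# seam pixels
roi=np.zeros(g.shape,bool); roi[158:228,368:391]=1
bg=cv2.medianBlur(g.astype(np.uint8),11); w=np.clip(bg-g,0,None)*roi
for v in range(158,228,2):
    r=w[v]; 
    if r.sum()>15: u=(r*np.arange(640)).sum()/r.sum(); print(v,round(u,2),int(r.sum()),t.at([[u,v]],.02)[0][:2].round(4),end=' | ')
print()
# lid white plate
for nm,c,z,uv in [("lid",t,.091,[(301,123.5),(359,124.5),(358,177),(299.5,174.5)]),("deck",t,.02,[(363.3,145.8),(395.8,147),(394.5,233),(357.3,232.1)]),("grip",t,.119,[(329,148)])]:
    print(nm,c.at(uv,z))
print("collar",tri(t,[481.2,195.3],s,[193.6,149.4]),"griptop",tri(t,[486.7,192.9],s,[190,133.9]), t.at([[481.2,195.3]],.0825),t.at([[486.7,192.9]],.135))
hs=cv2.cvtColor(t.im,cv2.COLOR_RGB2HSV)
cork=(hs[...,0]>5)&(hs[...,0]<20)&(hs[...,1]>70); cork[:,:160]=0;cork[:,245:]=0;cork[:120]=0;cork[200:]=0
cc=max(cv2.findContours(cork.astype(np.uint8),0,2)[0],key=cv2.contourArea); print("mat",t.at(cv2.boxPoints(cv2.minAreaRect(cc)),.003))
print("dish",t.at([[430+(484-396)/3.3,165+292/3.3]],.03))
print("trayp",t.at([(311.85,188.49),(342.58,188.5),(329.5,190.3)],.11))
print("bar",t.at([(310,233),(346,233.5)],.094))
A=cv2.resize(t.im[165:225,450:510],None,fx=6,fy=6,interpolation=3); B=cv2.resize(s.im[125:185,170:230],None,fx=6,fy=6,interpolation=3)
cv2.imwrite("pics/st.png",np.clip(np.hstack([A*1.0,B])*1.3,0,255)[...,::-1])
for n,c,u0,v0 in(("t",t,160,190),("s",s,455,245)):
    cv2.imwrite(f"pics/x{n}.png",0*A)
A=cv2.resize(t.im[195:250,160:205],None,fx=8,fy=8,interpolation=3); B=cv2.resize(s.im[245:300,450:495],None,fx=8,fy=8,interpolation=3)
cv2.imwrite("pics/strays.png",np.hstack([A,B])[...,::-1])
```

```text
164 384.49 103 [ 0.619  -0.1629] | 166 384.34 99 [ 0.6138 -0.1626] | 168 384.44 97 [ 0.6087 -0.1628] | 170 384.75 96 [ 0.6036 -0.1636] | 172 383.39 122 [ 0.5983 -0.1602] | 174 384.1 114 [ 0.5932 -0.162 ] | 176 384.68 106 [ 0.5881 -0.1635] | 178 383.88 112 [ 0.583  -0.1615] | 180 384.53 108 [ 0.5779 -0.1631] | 182 384.35 118 [ 0.5728 -0.1627] | 184 383.88 126 [ 0.5677 -0.1615] | 186 384.28 114 [ 0.5626 -0.1625] | 188 383.81 144 [ 0.5575 -0.1614] | 190 382.31 136 [ 0.5523 -0.1576] | 192 380.94 127 [ 0.5472 -0.1542] | 194 379.64 141 [ 0.542  -0.1509] | 196 378.5 133 [ 0.5369 -0.1481] | 198 377.49 131 [ 0.5318 -0.1456] | 200 375.78 145 [ 0.5267 -0.1413] | 202 375.06 101 [ 0.5216 -0.1396] | 204 375.12 94 [ 0.5166 -0.1398] | 206 374.94 84 [ 0.5115 -0.1393] | 208 374.71 126 [ 0.5065 -0.1388] | 210 374.35 97 [ 0.5014 -0.1379] | 212 374.58 89 [ 0.4964 -0.1385] | 214 374.45 92 [ 0.4914 -0.1383] | 216 374.78 96 [ 0.4864 -0.1391] | 218 374.32 92 [ 0.4814 -0.138 ] | 220 374.27 117 [ 0.4764 -0.1379] | 222 374.33 88 [ 0.4714 -0.1381] | 
lid [[ 0.7006  0.0467  0.091 ]
 [ 0.7005 -0.0939  0.091 ]
 [ 0.5712 -0.0927  0.091 ]
 [ 0.5747  0.0467  0.091 ]]
deck [[ 0.6652 -0.1089  0.02  ]
 [ 0.6638 -0.1918  0.02  ]
 [ 0.4449 -0.1885  0.02  ]
 [ 0.4455 -0.0961  0.02  ]]
grip [[ 0.6339 -0.0226  0.119 ]]
collar (array([ 0.5343, -0.3918,  0.0808]), np.float64(2.8428287284433306e-05)) griptop (array([ 0.5325, -0.3903,  0.1313]), np.float64(0.0002510539133599831)) [[ 0.534  -0.3913  0.0825]] [[ 0.5318 -0.3891  0.135 ]]
mat [[0.711  0.4054 0.003 ]
 [0.7121 0.2223 0.003 ]
 [0.5455 0.214  0.003 ]
 [0.5422 0.3931 0.003 ]]
dish [[ 0.3958 -0.3419  0.03  ]]
trayp [[ 0.5384  0.0157  0.11  ]
 [ 0.5397 -0.056   0.11  ]
 [ 0.5349 -0.0256  0.11  ]]
bar [[ 0.4355  0.0181  0.094 ]
 [ 0.436  -0.066   0.094 ]][ WARN:0@2.400] global loadsave.cpp:1063 imwrite_ Unsupported depth image for selected encoder is fallbacked to CV_8U.
```

View pics/st.png

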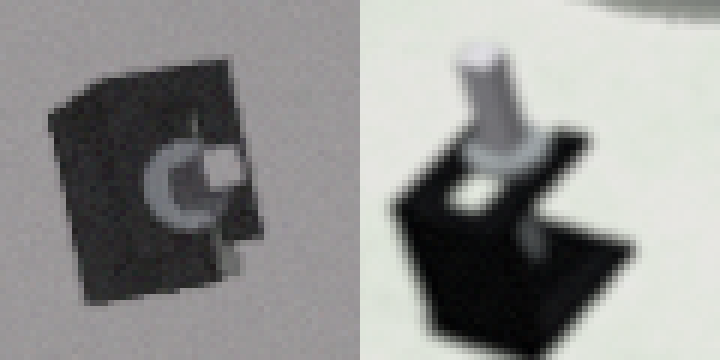

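View pics/strays.png

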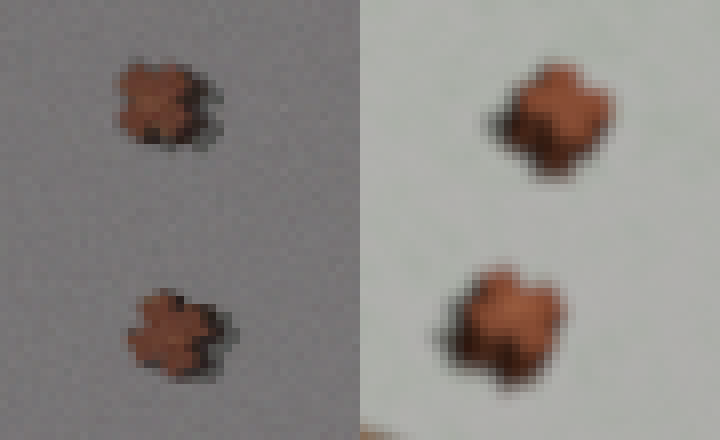

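The stand shows its fork with the collar around (475,197) in the top image, and its right edge is tilted about 11° in the picture. Both strays are upright, with their arms turned away from the image axes.

```bash
cat >> h.py <<'E'
def go(x,y,z,closing_deg=None):
    """print tool-frame shift (cm) and turn (rad) to put TCP at x,y,z, closing along closing_deg in world (mod 180)"""
    o=ctrl.observe(); C=R.from_rotvec(o["eef_rot"]); d=C.inv().apply(np.array([x,y,z])-o["eef_pos"])*100
    yv=C.apply([0,1,0]); a=np.degrees(np.arctan2(yv[1],yv[0]))
    if closing_deg is None: closing_deg=a
    da=(closing_deg-a+90)%180-90; b=np.radians(a+da)
    Y=np.array([np.cos(b),np.sin(b),0]); Z=np.array([0,0,-1.]); T=R.from_matrix(np.c_[np.cross(Y,Z),Y,Z])
    print("shift",d.round(2),"turn",(C.inv()*T).as_rotvec().round(3),"closing now",round(a,1),"z",C.apply([0,0,1]).round(3),"q",o["joint_positions"].round(2),"t",o["clock"])
E
python3 - <<'E'
from h import *
np.set_printoptions(precision=4,suppress=True)
t=Cam("top")
a=t.at([(488,174.7),(493.7,204.2)],.08); d=a[0]-a[1]; print(a,np.degrees(np.arctan2(d[1],d[0])))
# left edge base at z=0
a=t.at([(450+50/6,165+118/6),(450+85/6,165+305/6)],0); d=a[0]-a[1]; print(a,np.degrees(np.arctan2(d[1],d[0])))
for c in (90,100): go(.533,-.3905,.22,c)
E
```

```text
[[ 0.5854 -0.4104  0.08  ]
 [ 0.5132 -0.4226  0.08  ]] 9.588387959410023
[[ 0.5732 -0.3559  0.    ]
 [ 0.4929 -0.3697  0.    ]] 9.75897368043378
shift [-63.01 -82.37   1.13] turn [-0.    -0.    -0.327] closing now 71.3 z [-0. -0. -1.] q [ 1.14  0.49  1.56 -0.    1.09 -0.11] t 0.35
shift [-63.01 -82.37   1.13] turn [-0.    -0.    -0.501] closing now 71.3 z [-0. -0. -1.] q [ 1.14  0.49  1.56 -0.    1.09 -0.11] t 0.35
```

>>> {"method": "arm_command", "body": {
  "motion": [
    [8.54,-40.9,-27.5,-1,0,0,1.075],
    [8.54,-40.9,-27.5,-1,0,0,1.075],
    [8.54,-40.9,-27.5,-1,0,0,1.075],
    [8.54,-40.9,-27.5,-1,0,0,1.075],
    [8.54,-40.9,-27.5,-1,0,0,1.075],
    [8.54,-40.9,-27.5,-1,0,0,1.075],
    [8.54,-40.9,-27.5,-1,0,0,1.075],
    [6,-63,-82.4,1.1,0,0,1.075],
    [6,-63,-82.4,1.1,0,0,1.075],
    [6,-63,-82.4,1.1,0,0,1.075],
    [6,-63,-82.4,1.1,0,0,1.075],
    [6,-63,-82.4,1.1,0,0,1.075]
  ]
}}

```text
clock: 1.85
eef_pos: [0.4987, -0.0685, 0.2306]
eef_rot: [2.026, 2.401, 0.001]
wrist_force: [1.6, 0.4, -0.1]
grip_width: 0.7
gripper_force: 0.0
```

```bash
python3 -c "
from h import *
go(.533,-.3905,.18,9.7)"
```

```text
shift [-32.32  -2.03   5.07] turn [ 0.001  0.    -0.   ] closing now 9.7 z [ 0.001 -0.    -1.   ] q [-0.27  0.32  1.85  0.    0.97 -0.44] t 1.85
```

>>> {"method": "arm_command", "body": {
  "motion": [
    [6,-32.3,-2,5,0,0,0],
    [6,-32.3,-2,5,0,0,0],
    [6,-32.3,-2,5,0,0,0],
    [6,-32.3,-2,5,0,0,0],
    [6,-32.3,-2,5,0,0,0],
    [6,-32.3,-2,5,0,0,0],
    [6,-32.3,-2,5,0,0,0],
    [6,-32.3,-2,5,0,0,0]
  ]
}}

```text
clock: 2.85
eef_pos: [0.5334, -0.3867, 0.1808]
eef_rot: [-2.025, -2.402, -0.0]
wrist_force: [0.4, 0.5, 0.1]
grip_width: 0.703
gripper_force: 0.0
```

```bash
python3 -c "
from h import *
go(.533,-.3905,.094,9.7)"
```

```text
shift [-0.37 -0.11  8.68] turn [ 0.    -0.     0.001] closing now 9.7 z [ 0.  0. -1.] q [-0.73  0.59  1.52  0.    1.03 -0.9 ] t 2.85
```

>>> {"method": "arm_command", "body": {
  "motion": [
    [6,-0.2,-0.1,4,0,0,0],
    [6,-0.2,-0.1,5,0,0,0],
    [6,-0.2,-0.1,5,0,0,0]
  ]
}}

```text
clock: 3.22
eef_pos: [0.5329, -0.3894, 0.1307]
eef_rot: [-2.024, -2.401, -0.0]
wrist_force: [-0.6, 0.9, 0.1]
grip_width: 0.7
gripper_force: 0.0
```

```bash
python3 -c "
from h import *
go(.533,-.3905,.094,9.7); print(ctrl.observe()['eef_pos'])
s=Cam('scene'); save(s.im,'g1',(150,90,270,190),6)"
```

```text
shift [-0.11 -0.01  3.67] turn [-0.    -0.001  0.001] closing now 9.7 z [-0.     0.001 -1.   ] q [-0.73  0.64  1.57  0.    0.93 -0.9 ] t 3.225
[ 0.53290479 -0.38941522  0.13070979]
```

View pics/g1.png

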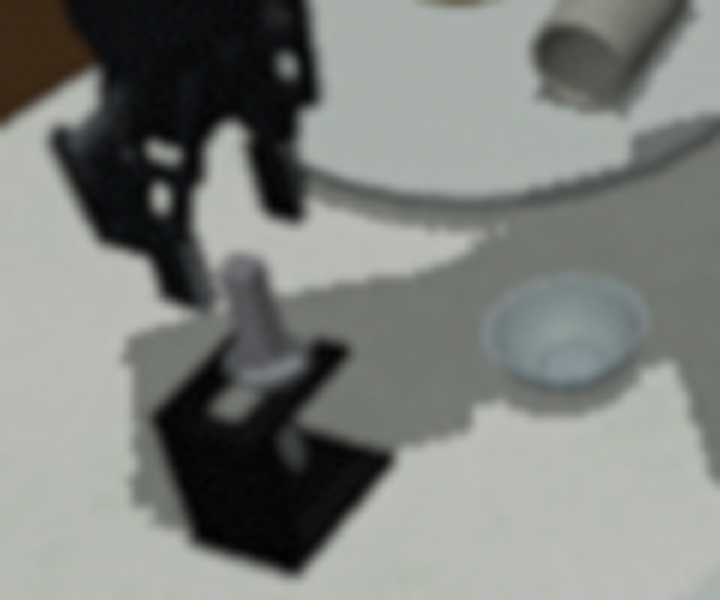

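The open fingers straddle the stylus grip, whose top is at about (240,265) in the crop. I'll lower the gripper and close it.

>>> {"method": "arm_command", "body": {
  "motion": [
    [6,-0.1,0,2,0,0,0],
    [6,-0.1,0,3.6,0,0,0],
    [6,-0.1,0,3.6,0,0,0],
    [0.8,-0.1,0,3.6,0,0,0],
    [0.8,-0.1,0,3.6,0,0,0],
    [0.8,-0.1,0,3.6,0,0,0],
    [0.8,-0.1,0,3.6,0,0,0],
    [0.8,-0.1,0,3.6,0,0,0]
  ],
  "newtons": 40
}}

```text
clock: 4.28
eef_pos: [0.533, -0.3914, 0.0949]
eef_rot: [2.026, 2.4, 0.0]
wrist_force: [-0.3, 0.8, 5.9]
grip_width: 0.183
gripper_force: 40.5
```

>>> {"method": "arm_command", "body": {
  "motion": [
    [0.8,0,0,0,0,0,0],
    [0.8,0,0,0,0,0,0]
  ]
}}

```text
clock: 4.53
eef_pos: [0.533, -0.3913, 0.0949]
eef_rot: [2.026, 2.401, 0.0]
wrist_force: [-0.9, 0.3, 6.0]
grip_width: 0.182
gripper_force: 40.5
```

>>> {"method": "arm_command", "body": {
  "motion": [
    [0.8,0,0,-4,0,0,0],
    [0.8,0,0,-8,0,0,0],
    [0.8,0,0,-11,0,0,0],
    [0.8,0,0,-11,0,0,0],
    [0.8,0,0,-11,0,0,0]
  ]
}}

```text
clock: 5.15
eef_pos: [0.5324, -0.3909, 0.2033]
eef_rot: [-2.025, -2.4, -0.0]
wrist_force: [0.3, 0.3, 0.1]
grip_width: 0.183
gripper_force: 39.9
```

```bash
python3 -c "
from h import *
s=Cam('scene');t=Cam('top');print(ctrl.observe()['eef_pos'],ctrl.observe()['wrist_force'])
e=ctrl.observe()['eef_pos']
for z in (-.0149,-.0769): p=e+[0,0,z]; print(s.px(p),t.px(p))
c=s.px(e+[0,0,-.05])[0].astype(int); box=(c[0]-50,c[1]-40,c[0]+50,c[1]+35); print(box); save(s.im,'g2',box,7)
go(.4695,-.138,.14,None)"
```

```text
[ 0.53243062 -0.39092444  0.20288756] [-0.34820333  0.24383645 -0.67909205]
[[184.52695645 115.25392674]] [[494.47597994 189.0233835 ]]
[[190.3733846  135.47567405]] [[486.33022601 193.23096538]]
(np.int64(137), np.int64(86), np.int64(237), np.int64(161))
shift [25.98 -1.94  6.34] turn [-0.001 -0.002 -0.   ] closing now 9.7 z [-0.002  0.002 -1.   ] q [-0.73  0.57  1.5   0.    1.08 -0.9 ] t 5.25
```

View pics/g2.png

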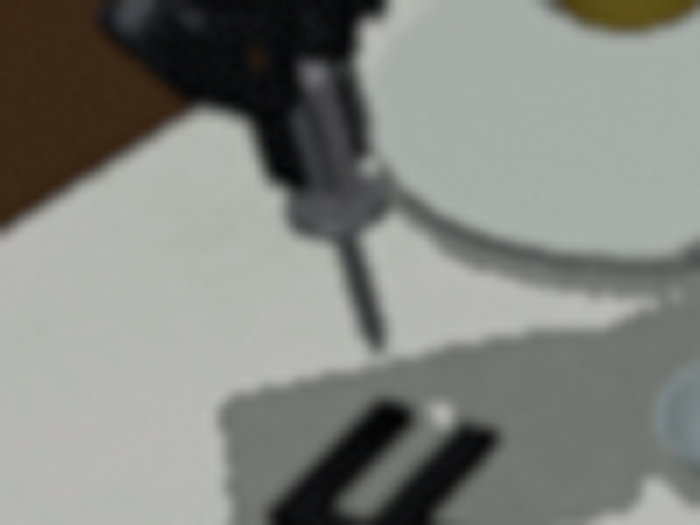

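The shank tip is at about (378,350) in the crop. That is within a pixel of the predicted (374,346), so the tip model holds.

>>> {"method": "arm_command", "body": {
  "motion": [
    [0.8,5,-0.4,1.5,0,0,0],
    [0.8,10,-0.8,3,0,0,0],
    [0.8,15,-1.1,4.5,0,0,0],
    [0.8,20,-1.4,6,0,0,0],
    [0.8,24,-1.8,7,0,0,0],
    [0.8,25.9,-1.9,7.8,0,0,0],
    [0.8,25.9,-1.9,7.8,0,0,0],
    [0.8,25.9,-1.9,7.8,0,0,0],
    [0.8,25.9,-1.9,7.8,0,0,0]
  ]
}}

```text
clock: 6.38
eef_pos: [0.4709, -0.1401, 0.1265]
eef_rot: [2.027, 2.399, 0.0]
wrist_force: [-1.0, 0.1, -0.4]
grip_width: 0.182
gripper_force: 39.9
```

```bash
python3 -c "
from h import *
s=Cam('scene');t=Cam('top');e=ctrl.observe()['eef_pos'];print(e)
p=e+[0,0,-.0769]; print(s.px(p),t.px(p))
print(s.px([[.4705,-.1385,.02],[.523,-.1395,.02],[.559,-.163,.02],[.621,-.163,.02]]))
go(.4705,-.1385,.098)
save(s.im,'g3',(210,140,320,230),6)"
```

```text
[ 0.47071514 -0.13987987  0.12652394]
[[286.03585389 178.98836006]] [[376.06948904 221.13449189]]
[[287.14984176 187.28998504]
 [274.91123733 199.61013266]
 [258.78751466 204.87166443]
 [242.93247415 221.02839948]]
shift [0.14 0.   2.85] turn [ 0.  0. -0.] closing now 9.6 z [ 0. -0. -1.] q [-0.42  0.45  1.99  0.    0.7  -0.59] t 6.475
```

View pics/g3.png

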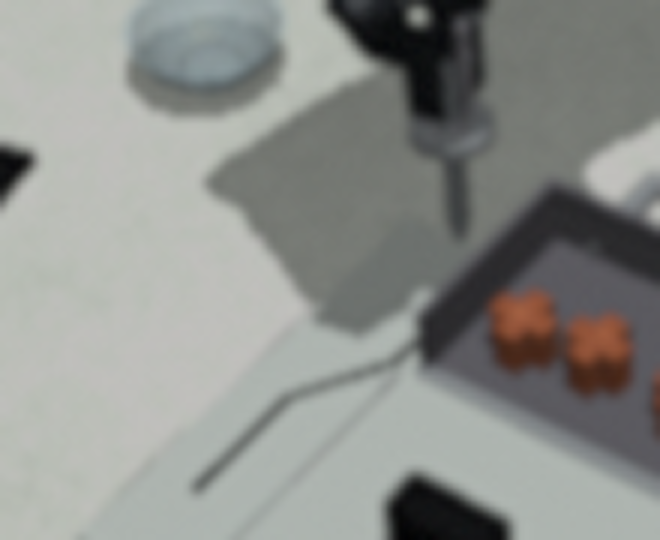

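The tip hovers just above the near end of the seam. The seam corners in this view match my predictions to within about 1 px. I'll lower it now.

>>> {"method": "arm_command", "body": {
  "motion": [
    [0.8,0.1,0,1.0,0,0,0],
    [0.8,0.15,0,1.8,0,0,0],
    [0.8,0.15,0,2.4,0,0,0],
    [0.8,0.15,0,2.7,0,0,0],
    [0.8,0.15,0,2.8,0,0,0],
    [0.8,0.15,0,2.8,0,0,0],
    [0.8,0.15,0,2.8,0,0,0],
    [0.8,0.15,0,2.8,0,0,0]
  ]
}}

```text
clock: 7.48
eef_pos: [0.4703, -0.1377, 0.0986]
eef_rot: [2.026, 2.401, 0.0]
wrist_force: [-0.3, -0.9, -0.3]
grip_width: 0.183
gripper_force: 39.9
```

```bash
python3 -c "
from h import *
go(.4705,-.1385,.098);e=ctrl.observe();print(e['eef_pos'],e['wrist_force'])"
```

```text
shift [-0.09  0.    0.06] turn [ 0.  0. -0.] closing now 9.7 z [ 0. -0. -1.] q [-0.42  0.5   2.02  0.    0.62 -0.59] t 7.475
[ 0.47032353 -0.13765782  0.09857819] [-0.32853001 -0.86976238 -0.34162522]
```

>>> {"method": "arm_command", "body": {
  "motion": [
    [0.8,-0.05,0,0.1,0,0,0],
    [0.8,-0.05,0,0.1,0,0,0],
    [0.8,-0.1,0.3,0.1,0,0,0],
    [0.8,-0.15,0.65,0.1,0,0,0],
    [0.8,-0.25,1.0,0.1,0,0,0],
    [0.8,-0.3,1.35,0.1,0,0,0],
    [0.8,-0.4,1.7,0.1,0,0,0],
    [0.8,-0.45,2.05,0.1,0,0,0],
    [0.8,-0.5,2.4,0.1,0,0,0],
    [0.8,-0.6,2.75,0.1,0,0,0],
    [0.8,-0.65,3.1,0.1,0,0,0],
    [0.8,-0.7,3.45,0.1,0,0,0]
  ]
}}

```text
clock: 8.98
eef_pos: [0.5057, -0.1388, 0.0974]
eef_rot: [-2.026, -2.401, -0.0]
wrist_force: [0.1, 0.1, -1.1]
grip_width: 0.18
gripper_force: 39.9
```

```bash
python3 -c "
from h import *
for p in [(.523,-.1395),(.559,-.1635),(.621,-.1635)]: go(*p,.098)
e=ctrl.observe();print(e['eef_pos'],e['wrist_force'])"
```

```text
shift [-0.36  1.69 -0.06] turn [ 0. -0.  0.] closing now 9.7 z [ 0.  0. -1.] q [-0.39  0.53  1.94  0.    0.67 -0.56] t 8.975
shift [-3.34  4.84 -0.06] turn [ 0. -0.  0.] closing now 9.7 z [ 0.  0. -1.] q [-0.39  0.53  1.94  0.    0.67 -0.56] t 8.975
shift [-4.38 10.95 -0.06] turn [ 0. -0.  0.] closing now 9.7 z [ 0.  0. -1.] q [-0.39  0.53  1.94  0.    0.67 -0.56] t 8.975
[ 0.50569678 -0.13875423  0.09742327] [ 0.11771571  0.07644338 -1.11807967]
```

>>> {"method": "arm_command", "body": {
  "motion": [
    [0.8,-0.05,0.35,0,0,0,0],
    [0.8,-0.1,0.7,0,0,0,0],
    [0.8,-0.2,1.05,0,0,0,0],
    [0.8,-0.3,1.4,0,0,0,0],
    [0.8,-0.36,1.69,0,0,0,0],
    [0.8,-0.6,1.95,0,0,0,0],
    [0.8,-0.85,2.2,0,0,0,0],
    [0.8,-1.1,2.45,0,0,0,0],
    [0.8,-1.35,2.75,0,0,0,0],
    [0.8,-1.6,3.0,0,0,0,0],
    [0.8,-1.85,3.25,0,0,0,0],
    [0.8,-2.1,3.5,0,0,0,0]
  ]
}}

```text
clock: 10.48
eef_pos: [0.5437, -0.1537, 0.0974]
eef_rot: [-2.026, -2.401, -0.0]
wrist_force: [0.6, 0.5, -0.5]
grip_width: 0.181
gripper_force: 39.9
```

```bash
python3 -c "
from h import *
for p in [(.559,-.1635),(.621,-.1635)]: go(*p,.0975)
e=ctrl.observe();print(e['eef_pos'],e['wrist_force'])"
```

```text
shift [-1.22  1.35 -0.01] turn [ 0. -0.  0.] closing now 9.7 z [-0.  0. -1.] q [-0.39  0.58  1.84  0.    0.73 -0.56] t 10.475
shift [-2.27  7.46 -0.01] turn [ 0. -0.  0.] closing now 9.7 z [-0.  0. -1.] q [-0.39  0.58  1.84  0.    0.73 -0.56] t 10.475
[ 0.54366791 -0.15369022  0.09741554] [ 0.6048984   0.51936125 -0.48133239]
```

>>> {"method": "arm_command", "body": {
  "motion": [
    [0.8,-0.25,0.25,0,0,0,0],
    [0.8,-0.5,0.55,0,0,0,0],
    [0.8,-0.75,0.8,0,0,0,0],
    [0.8,-1.0,1.1,0,0,0,0],
    [0.8,-1.2,1.35,0,0,0,0],
    [0.8,-1.25,1.7,0,0,0,0],
    [0.8,-1.3,2.05,0,0,0,0],
    [0.8,-1.4,2.4,0,0,0,0],
    [0.8,-1.45,2.75,0,0,0,0],
    [0.8,-1.5,3.1,0,0,0,0],
    [0.8,-1.55,3.45,0,0,0,0],
    [0.8,-1.6,3.8,0,0,0,0]
  ]
}}

```text
clock: 11.98
eef_pos: [0.5839, -0.1629, 0.0974]
eef_rot: [-2.026, -2.401, -0.0]
wrist_force: [0.2, 0.7, -0.0]
grip_width: 0.178
gripper_force: 39.9
```

>>> {"method": "arm_command", "body": {
  "motion": [
    [0.8,-0.06,0.35,0,0,0,0],
    [0.8,-0.12,0.7,0,0,0,0],
    [0.8,-0.18,1.05,0,0,0,0],
    [0.8,-0.24,1.4,0,0,0,0],
    [0.8,-0.3,1.75,0,0,0,0],
    [0.8,-0.36,2.1,0,0,0,0],
    [0.8,-0.42,2.45,0,0,0,0],
    [0.8,-0.48,2.8,0,0,0,0],
    [0.8,-0.54,3.15,0,0,0,0],
    [0.8,-0.6,3.5,0,0,0,0],
    [0.8,-0.64,3.75,0,0,0,0],
    [0.8,-0.64,3.75,0,0,0,0]
  ]
}}

```text
clock: 13.48
eef_pos: [0.6218, -0.1629, 0.0974]
eef_rot: [-2.026, -2.401, -0.0]
wrist_force: [0.0, -0.3, -0.4]
grip_width: 0.177
gripper_force: 39.9
```

```bash
python3 -c "
from h import *
go(.621,-.163,.0975)
e=ctrl.observe();print(e['eef_pos'],e['wrist_force'])
s=Cam('scene'); save(s.im,'g4',(200,140,310,230),6)"
```

```text
shift [ 0.01 -0.08 -0.01] turn [ 0. -0.  0.] closing now 9.7 z [ 0.  0. -1.] q [-0.36  0.66  1.64  0.    0.84 -0.53] t 13.475
[ 0.62180521 -0.16291921  0.09736527] [ 0.03488295 -0.26531883 -0.40727371]
```

View pics/g4.png

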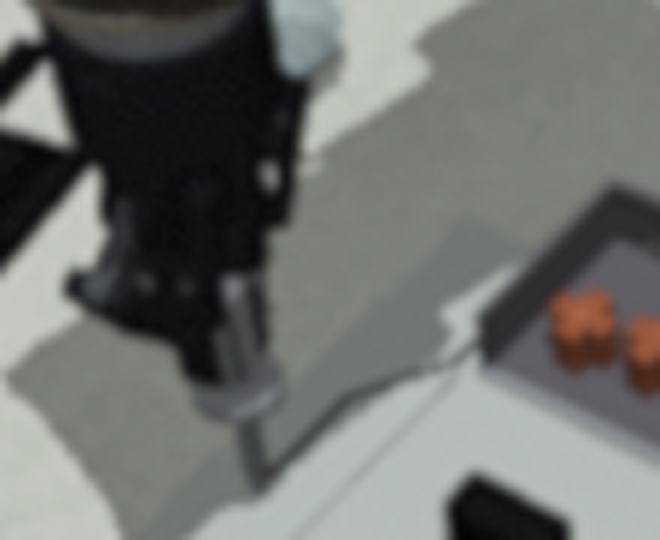

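The tip stands at the far end of the seam, around (257,492) in the crop. I'll dwell, lift, and return to the stand.

>>> {"method": "arm_command", "body": {
  "motion": [
    [0.8,0,0,0,0,0,0],
    [0.8,0,0,0,0,0,0],
    [0.8,0,0,-5,0,0,0],
    [0.8,0,0,-10.5,0,0,0],
    [0.8,-5,-3,-10.5,0,0,0],
    [0.8,-10,-6,-10.5,0,0,0],
    [0.8,-15,-9,-10.5,0,0,0],
    [0.8,-21,-12.6,-10.5,0,0,0],
    [0.8,-21,-12.6,-10.5,0,0,0],
    [0.8,-21,-12.6,-10.5,0,0,0],
    [0.8,-21,-12.6,-10.5,0,0,0]
  ]
}}

```text
clock: 14.9
eef_pos: [0.5334, -0.3898, 0.2025]
eef_rot: [-2.024, -2.402, -0.0]
wrist_force: [-0.4, 0.7, 0.1]
grip_width: 0.185
gripper_force: 39.9
```

```bash
python3 -c "
from h import *
go(.533,-.3913,.0949)
e=ctrl.observe();print(e['eef_pos'],e['joint_velocities'])"
```

```text
shift [-0.14 -0.07 10.76] turn [ 0. -0.  0.] closing now 9.8 z [ 0.  0. -1.] q [-0.73  0.57  1.5   0.    1.08 -0.9 ] t 14.9
[ 0.53340522 -0.38982592  0.20246456] [ 0.00569637 -0.00262449 -0.00278848 -0.00269043 -0.00120048 -0.00342635]
```

>>> {"method": "arm_command", "body": {
  "motion": [
    [0.8,-0.15,-0.07,3,0,0,0],
    [0.8,-0.15,-0.07,6,0,0,0],
    [0.8,-0.15,-0.07,8.5,0,0,0],
    [0.8,-0.15,-0.07,10,0,0,0],
    [0.8,-0.15,-0.07,10.6,0,0,0],
    [0.8,-0.15,-0.07,10.6,0,0,0],
    [0.8,-0.15,-0.07,10.6,0,0,0],
    [0.8,-0.15,-0.07,10.6,0,0,0]
  ]
}}

```text
clock: 15.9
eef_pos: [0.5325, -0.3929, 0.0971]
eef_rot: [2.025, 2.4, 0.0]
wrist_force: [0.2, -0.5, -0.8]
grip_width: 0.182
gripper_force: 39.9
```

```bash
python3 -c "
from h import *
go(.533,-.3913,.0949)
e=ctrl.observe();print(e['eef_pos'],e['wrist_force'])"
```

```text
shift [0.15 0.07 0.22] turn [ 0.001  0.001 -0.   ] closing now 9.7 z [ 0.001 -0.001 -1.   ] q [-0.74  0.69  1.59  0.    0.87 -0.9 ] t 15.9
[ 0.53253392 -0.3929412   0.09713957] [ 0.19143016 -0.45441838 -0.75387346]
```

>>> {"method": "arm_command", "body": {
  "motion": [
    [0.8,0.1,0.05,0.15,0,0,0],
    [0.8,0.1,0.05,0.2,0,0,0],
    [0.8,0.1,0.05,0.2,0,0,0],
    [4,0.1,0.05,0.2,0,0,0],
    [4,0.1,0.05,0.2,0,0,0],
    [4,0.1,0.05,0.2,0,0,0],
    [4,0.1,0.05,0.2,0,0,0],
    [4,0.1,0.05,-3,0,0,0],
    [4,0.1,0.05,-7,0,0,0],
    [4,0.1,0.05,-11,0,0,0],
    [4,0.1,0.05,-11,0,0,0],
    [4,0.1,0.05,-11,0,0,0]
  ]
}}

```text
clock: 17.4
eef_pos: [0.5324, -0.3914, 0.2058]
eef_rot: [-2.026, -2.4, -0.0]
wrist_force: [0.7, 0.0, -0.8]
grip_width: 0.466
gripper_force: 0.0
```

```bash
python3 -c "
from h import *
s=Cam('scene'); t=Cam('top')
A=cv2.resize(s.im[110:190,150:240],None,fx=4,fy=4,interpolation=3);B=cv2.resize(t.im[110:190,280:370],None,fx=4,fy=4,interpolation=3)
cv2.imwrite('pics/g5.png',np.hstack([A,B])[...,::-1])
go(.635,-.024,.2,0); go(.635,-.024,.2,90)
e=ctrl.observe();print(e['eef_pos'],e['wrist_force'])"
```

```text
shift [34.49 16.3   0.55] turn [-0.001 -0.002  0.169] closing now 9.7 z [-0.002  0.001 -1.   ] q [-0.73  0.57  1.49  0.    1.08 -0.9 ] t 17.5
shift [34.49 16.3   0.55] turn [ 0.    -0.002 -1.402] closing now 9.7 z [-0.002  0.001 -1.   ] q [-0.73  0.57  1.49  0.    1.08 -0.9 ] t 17.5
[ 0.53232624 -0.39137882  0.20508399] [0.13109085 0.12339604 0.10185793]
```

View pics/g5.png

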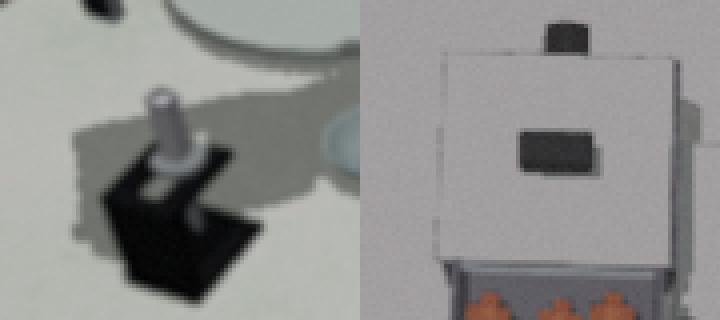

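The stylus hangs upright in the fork. The lid grip is at about (329,148) in the top view. Next I'll take the lid.

>>> {"method": "arm_command", "body": {
  "motion": [
    [5,34.5,16.3,0.5,0,0,0.17],
    [5,34.5,16.3,0.5,0,0,0.17],
    [5,34.5,16.3,0.5,0,0,0.17],
    [5,34.5,16.3,0.5,0,0,0.17],
    [5,34.5,16.3,0.5,0,0,0.17],
    [5,34.5,16.3,0.5,0,0,0.17],
    [5,34.5,16.3,0.5,0,0,0.17],
    [5,34.5,16.3,5,0,0,0.17],
    [5,34.5,16.3,6,0,0,0.17],
    [5,34.5,16.3,6,0,0,0.17],
    [5,34.5,16.3,6,0,0,0.17]
  ]
}}

```text
clock: 18.88
eef_pos: [0.6358, -0.0248, 0.1477]
eef_rot: [2.222, 2.219, 0.002]
wrist_force: [-0.5, 0.2, 0.3]
grip_width: 0.586
gripper_force: 0.0
```

```bash
python3 -c "
from h import *
go(.635,-.024,.095,0)
e=ctrl.observe();print(e['eef_pos'],e['wrist_force'])"
```

```text
shift [ 0.08 -0.09  5.27] turn [ 0.002  0.    -0.002] closing now -0.1 z [ 0.002 -0.    -1.   ] q [-0.14  0.59  1.62  0.    0.93 -0.14] t 18.875
[ 0.63583677 -0.02478656  0.14765954] [-0.53096016  0.20431782  0.26831265]
```

>>> {"method": "arm_command", "body": {
  "motion": [
    [5,0,0,3,0,0,0],
    [5,0.05,-0.05,4.6,0,0,0],
    [5,0.05,-0.05,5.2,0,0,0],
    [5,0.05,-0.05,5.2,0,0,0],
    [1.5,0.05,-0.05,5.2,0,0,0],
    [1.5,0.05,-0.05,5.2,0,0,0],
    [1.5,0.05,-0.05,5.2,0,0,0],
    [1.5,0.05,-0.05,5.2,0,0,0],
    [1.5,0.05,-0.05,5.2,0,0,0]
  ],
  "newtons": 60
}}

```text
clock: 20.0
eef_pos: [0.6353, -0.0237, 0.0954]
eef_rot: [2.222, 2.219, 0.002]
wrist_force: [0.1, -0.0, 5.9]
grip_width: 0.22
gripper_force: 60.3
```

```bash
python3 -c "
from h import *
go(.627,.309,.2,0)
e=ctrl.observe();print(e['eef_pos'],e['wrist_force'],e['grip_width'])"
```

```text
shift [ 33.27  -0.85 -10.46] turn [ 0.002  0.    -0.001] closing now -0.1 z [ 0.002 -0.    -1.   ] q [-0.14  0.66  1.66  0.    0.82 -0.14] t 20.0
[ 0.63534223 -0.02370869  0.0954415 ] [ 0.12933074 -0.02075584  5.91761434] 0.21957270085050026
```

>>> {"method": "arm_command", "body": {
  "motion": [
    [1.5,0,0,-3,0,0,0],
    [1.5,0,0,-7,0,0,0],
    [1.5,6,0,-8,0,0,0],
    [1.5,12,-0.4,-8,0,0,0],
    [1.5,18,-0.8,-8,0,0,0],
    [1.5,24,-0.8,-8,0,0,0],
    [1.5,30,-0.8,-8,0,0,0],
    [1.5,33.3,-0.8,-6,0,0,0],
    [1.5,33.3,-0.8,-1,0,0,0],
    [1.5,33.3,-0.8,4,0,0,0],
    [1.5,33.3,-0.8,6,0,0,0],
    [1.5,33.3,-0.8,6,0,0,0]
  ]
}}

```text
clock: 21.5
eef_pos: [0.627, 0.3092, 0.0338]
eef_rot: [-2.222, -2.22, 0.002]
wrist_force: [-0.2, 0.4, -1.6]
grip_width: 0.22
gripper_force: 59.4
```

```bash
python3 -c "
from h import *
go(.627,.309,.0214,0)
e=ctrl.observe();print(e['eef_pos'],e['wrist_force'],e['grip_width'])"
```

```text
shift [-0.02  0.    1.24] turn [-0.002  0.001 -0.001] closing now -0.1 z [-0.002 -0.001 -1.   ] q [0.36 0.81 1.51 0.   0.82 0.36] t 21.5
[0.62701287 0.30915751 0.03384866] [-0.20767726  0.40987501 -1.56452029] 0.22045271512461498
```

Next I'll lower the lid, release it, and go up. After that comes the tray bar.

>>> {"method": "arm_command", "body": {
  "motion": [
    [1.5,0,0,0.7,0,0,0],
    [1.5,0,0,1.1,0,0,0],
    [1.5,0,0,1.2,0,0,0],
    [1.5,0,0,1.2,0,0,0],
    [5,0,0,1.2,0,0,0],
    [5,0,0,1.2,0,0,0],
    [5,0,0,1.2,0,0,0],
    [5,0,0,-3,0,0,0],
    [5,0,0,-9,0,0,0],
    [5,0,0,-15,0,0,0],
    [5,0,0,-17,0,0,0],
    [5,0,0,-17,0,0,0]
  ]
}}

```text
clock: 23.0
eef_pos: [0.6276, 0.3095, 0.2063]
eef_rot: [2.222, 2.219, 0.005]
wrist_force: [-1.2, 0.1, -0.1]
grip_width: 0.585
gripper_force: 0.0
```

```bash
python3 -c "
from h import *
np.set_printoptions(precision=4,suppress=True)
t=Cam('top'); s=Cam('scene'); save(t.im,'g6',(140,110,400,250),3)
hs=cv2.cvtColor(t.im,cv2.COLOR_RGB2HSV);m=(hs[...,0]<14)&(hs[...,1]>120)&(hs[...,2]>60)
print([(c,a,t.at(c,.02)[0]) for c,a in blobs(m,30) if 150<c[0]<400 and 180<c[1]<280])
go(.435,-.024,.2,0); go(.435,-.024,.2,180)"
```

```text
[(array([311.65, 188.6 ]), np.int32(68), array([0.5525, 0.0197, 0.02  ])), (array([329.49, 190.21]), np.int32(63), array([ 0.5493, -0.0251,  0.02  ])), (array([342.59, 188.59]), np.int32(63), array([ 0.554 , -0.0579,  0.02  ]))]
shift [-33.33 -19.14   0.37] turn [-0.001  0.    -0.001] closing now -0.1 z [-0.001 -0.    -1.   ] q [0.36 0.62 1.39 0.   1.13 0.36] t 23.1
shift [-33.33 -19.14   0.37] turn [-0.001  0.    -0.001] closing now -0.1 z [-0.001 -0.    -1.   ] q [0.36 0.62 1.39 0.   1.13 0.36] t 23.1
```

View pics/g6.png

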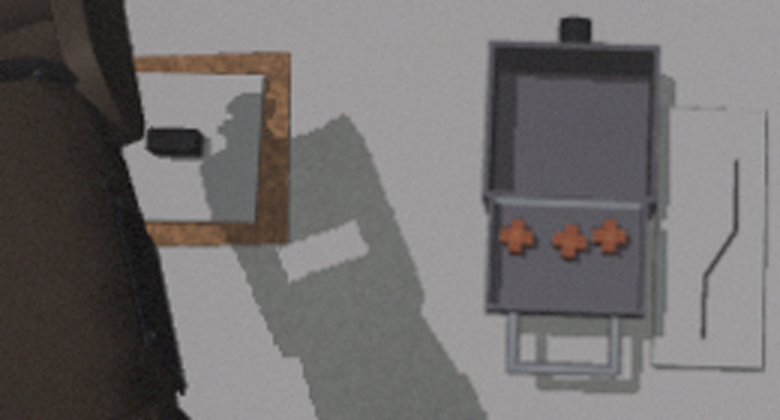

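The lid lies on the mat and the chamber is open. The bar runs from about (310,234) to (347,234) in top pixels.

>>> {"method": "arm_command", "body": {
  "motion": [
    [3,-33.3,-19.1,0,0,0,0],
    [3,-33.3,-19.1,0,0,0,0],
    [3,-33.3,-19.1,0,0,0,0],
    [3,-33.3,-19.1,0,0,0,0],
    [3,-33.3,-19.1,0,0,0,0],
    [3,-33.3,-19.1,0,0,0,0],
    [3,-33.3,-19.1,0,0,0,0],
    [3,-33.3,-19.1,5,0,0,0],
    [3,-33.3,-19.1,8,0,0,0],
    [3,-33.3,-19.1,8,0,0,0],
    [3,-33.3,-19.1,8,0,0,0]
  ]
}}

```text
clock: 24.48
eef_pos: [0.4363, -0.0232, 0.1248]
eef_rot: [-2.222, -2.221, -0.0]
wrist_force: [-0.2, 0.3, 0.9]
grip_width: 0.351
gripper_force: 0.0
```

```bash
python3 -c "
from h import *
go(.435,-.024,.075,0); s=Cam('scene'); save(s.im,'g7',(270,100,400,210),6)
t=Cam('top'); cv2.imwrite('pics/t7.png',t.im[...,::-1])"
```

```text
shift [-0.08 -0.13  4.98] turn [-0.    -0.    -0.001] closing now -0.0 z [-0.  0. -1.] q [-0.2   0.4   2.12  0.    0.63 -0.2 ] t 24.475
```

View pics/g7.png

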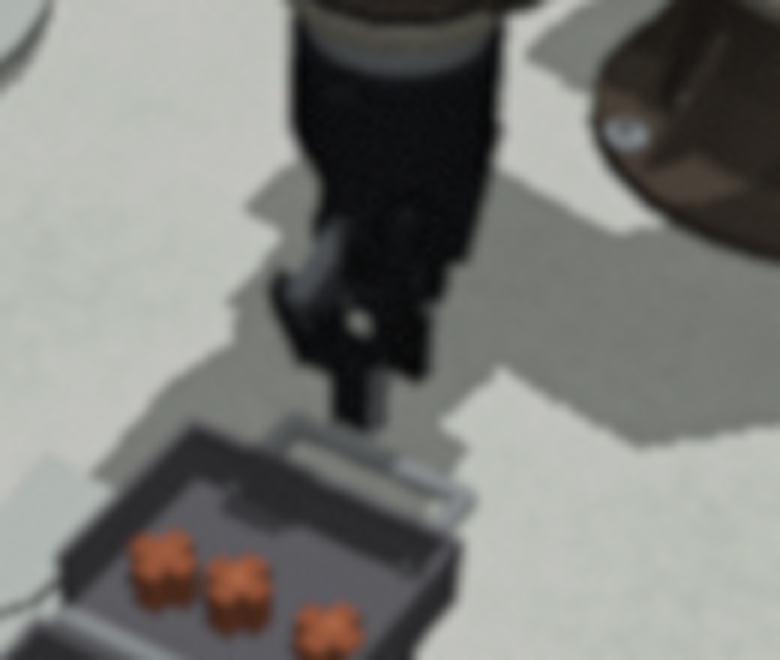

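The fingers hover over the bar, which spans about (290,425) to (465,500) in the crop. I'll descend and grip it lightly.

>>> {"method": "arm_command", "body": {
  "motion": [
    [3,-0.1,-0.1,2.5,0,0,0],
    [3,-0.1,-0.1,4.2,0,0,0],
    [3,-0.1,-0.1,4.9,0,0,0],
    [3,-0.1,-0.1,4.9,0,0,0],
    [0.5,-0.1,-0.1,4.9,0,0,0],
    [0.5,-0.1,-0.1,4.9,0,0,0],
    [0.5,-0.1,-0.1,4.9,0,0,0],
    [0.5,-0.1,-0.1,4.9,0,0,0]
  ],
  "newtons": 30
}}

```text
clock: 25.58
eef_pos: [0.4373, -0.0246, 0.0765]
eef_rot: [2.22, 2.216, 0.006]
wrist_force: [8.9, 3.5, -1.7]
grip_width: 0.106
gripper_force: 29.9
```

```bash
python3 -c "
from h import *
e=ctrl.observe();print(e['eef_pos'],e['wrist_force'],e['grip_width'])
p=e['eef_pos']
for th in np.arange(0.15,1.31,.1):
    f=th+np.arctan2(8,132); r=132.24
    print(round(th,2), 'ty',round((-r*np.cos(f)+132)/10,2),'tz',round(-(r*np.sin(f)-8)/10,2))"
```

```text
[ 0.43725748 -0.024638    0.07646159] [ 8.91226101  3.5386378  -1.6745482 ] 0.10555736531505328
0.15 ty 0.27 tz -1.96
0.25 ty 0.61 tz -3.24
0.35 ty 1.07 tz -4.48
0.45 ty 1.66 tz -5.66
0.55 ty 2.37 tz -6.78
0.65 ty 3.18 tz -7.83
0.75 ty 4.09 tz -8.78
0.85 ty 5.09 tz -9.64
0.95 ty 6.17 tz -10.4
1.05 ty 7.33 tz -11.05
1.15 ty 8.54 tz -11.58
1.25 ty 9.8 tz -11.98
```

>>> {"method": "arm_command", "body": {
  "motion": [
    [0.5,0,0.3,-1.0,0,0,0],
    [0.5,0,0.5,-1.96,0,0,0],
    [0.5,0,0.8,-3.24,0,0,0],
    [0.5,0,1.3,-4.48,0,0,0],
    [0.5,0,1.85,-5.66,0,0,0],
    [0.5,0,2.55,-6.78,0,0,0],
    [0.5,0,3.4,-7.83,0,0,0],
    [0.5,0,3.9,-8.4,0,0,0],
    [0.5,0,4.3,-8.8,0,0,0],
    [0.5,0,4.8,-9.2,0,0,0],
    [0.5,0,5.3,-9.65,0,0,0],
    [0.5,0,5.3,-9.65,0,0,0]
  ]
}}

```text
clock: 27.08
eef_pos: [0.486, -0.0248, 0.1735]
eef_rot: [-2.221, -2.219, 0.004]
wrist_force: [-13.6, -5.5, 16.2]
grip_width: 0.101
gripper_force: 30.8
```

```bash
python3 -c "
from h import *
e=ctrl.observe();print(e['eef_pos'],e['wrist_force'],e['grip_width'])
s=Cam('scene'); save(s.im,'g8',(210,130,380,270),4)"
```

```text
[ 0.48604066 -0.02482392  0.17346958] [-13.57942056  -5.53246982  16.1917355 ] 0.10119132325996107
```

View pics/g8.png

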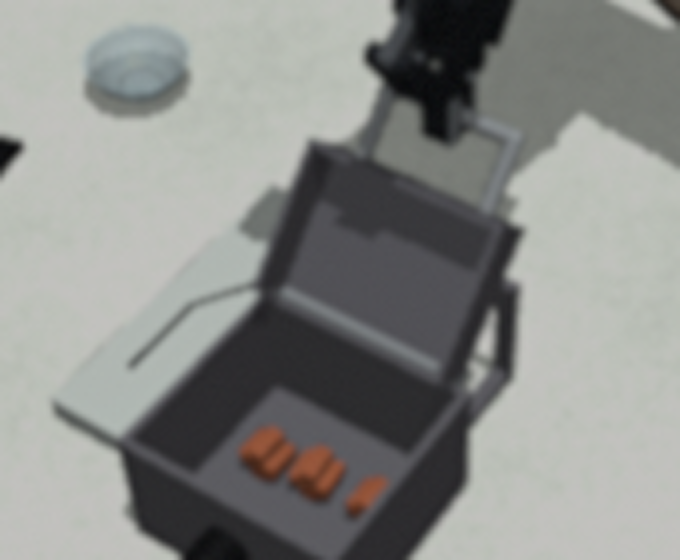

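All three pieces are on the chamber floor and the tray is empty. I'll lower the tray back along the same arc.

>>> {"method": "arm_command", "body": {
  "motion": [
    [0.5,0,-1.0,0.9,0,0,0],
    [0.5,0,-1.95,1.8,0,0,0],
    [0.5,0,-2.75,2.85,0,0,0],
    [0.5,0,-3.45,4.0,0,0,0],
    [0.5,0,-4.05,5.2,0,0,0],
    [0.5,0,-4.5,6.4,0,0,0],
    [0.5,0,-4.85,7.7,0,0,0],
    [0.5,0,-5.05,8.9,0,0,0],
    [0.5,0,-5.1,9.5,0,0,0],
    [0.5,0,-5.1,9.6,0,0,0],
    [0.5,0,-5.1,9.6,0,0,0]
  ]
}}

```text
clock: 28.5
eef_pos: [0.4373, -0.0245, 0.0765]
eef_rot: [2.222, 2.22, 0.001]
wrist_force: [-0.6, 3.3, 11.9]
grip_width: 0.1
gripper_force: 31.7
```

>>> {"method": "arm_command", "body": {
  "motion": [
    [2.5,0,0,0,0,0,0],
    [2.5,0,0,0,0,0,0],
    [2.5,0,0,0,0,0,0],
    [2.5,0,0,-4,0,0,0],
    [2.5,0,0,-10,0,0,0],
    [2.5,0,0,-13,0,0,0],
    [2.5,0,0,-13,0,0,0]
  ]
}}

```text
clock: 29.38
eef_pos: [0.4375, -0.0246, 0.2077]
eef_rot: [2.22, 2.218, 0.004]
wrist_force: [-0.5, -0.6, -0.5]
grip_width: 0.295
gripper_force: 0.0
```

Run:
```python
from h import *
np.set_printoptions(precision=4,suppress=True)
t=Cam('top'); s=Cam('scene')
for c in (t,s):
    hs=cv2.cvtColor(c.im,cv2.COLOR_RGB2HSV);m=((hs[...,0]<14)&(hs[...,1]>120)&(hs[...,2]>60)).astype(np.uint8)
    for k in cv2.findContours(m,0,cv2.CHAIN_APPROX_NONE)[0]:
        if cv2.contourArea(k)<20: continue
        M=cv2.moments(k); u=[M['m10']/M['m00'],M['m01']/M['m00']]
        P=c.at(k.reshape(-1,2)+0.,.022); d=P[:,:2]-c.at([u],.022)[0,:2]
        r=np.hypot(*d.T); a=np.arctan2(d[:,1],d[:,0]); ph=np.angle((r**4*np.exp(4j*a)).sum())/4
        if c.at([u],.02)[0,1]>.15 and c.at([u],.02)[0,0]<.7: print(u,c.at([u],.02)[0],'yaw4',np.degrees(ph))
go(.5,.356,.2)
A=t.im[195:260,150:215];B=s.im[235:300,440:505]
C=t.im[150:245,295:390]
cv2.imwrite('pics/g9.png',np.hstack([cv2.resize(x,(260,260),interpolation=3) for x in(A,B,C)])[...,::-1])
```

```text
[27.472868217054263, 396.8062015503875] [-0.014   0.7559  0.02  ] yaw4 14.925790946715077
[180.67179487179487, 236.14871794871794] [0.4253 0.3473 0.02  ] yaw4 24.00345733973502
[179.0, 207.17808219178082] [0.4987 0.3559 0.02  ] yaw4 -42.15290186239094
[25.89686800894854, 214.76465324384787] [0.4682 0.7853 0.02  ] yaw4 8.887228529145514
[13.330443159922927, 185.74470134874758] [0.5463 0.8338 0.02  ] yaw4 40.197510733116474
[468.2335600907029, 285.0975056689342] [0.5055 0.3558 0.02  ] yaw4 -37.91893842865471
[474.4282051282051, 259.0076923076923] [0.4323 0.3474 0.02  ] yaw4 14.935471388617579
shift [38.05  6.31  0.55] turn [-0. -0. -0.] closing now -0.1 z [-0.  0. -1.] q [-0.21  0.26  2.03  0.    0.85 -0.21] t 29.475
```

View pics/g9.png

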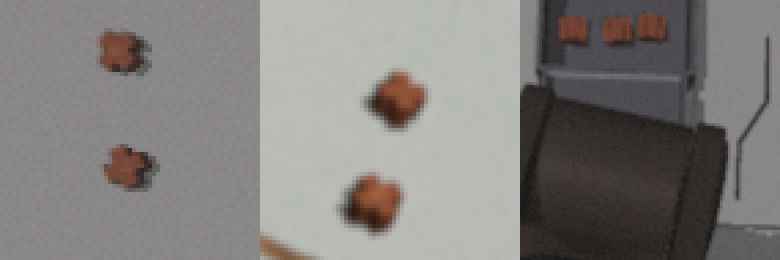

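The top view shows strays near (179,207) and (181,236), unmoved, and the three tray pieces in the chamber. I'll fetch the first stray.

>>> {"method": "arm_command", "body": {
  "motion": [
    [5,38,6.2,0,0,0,0.73],
    [5,38,6.2,0,0,0,0.73],
    [5,38,6.2,0,0,0,0.73],
    [5,38,6.2,0,0,0,0.73],
    [5,38,6.2,0,0,0,0.73],
    [5,38,6.2,0,0,0,0.73],
    [5,38,6.2,3,0,0,0.73],
    [5,38,6.2,9,0,0,0.73],
    [5,38,6.2,13,0,0,0.73],
    [5,38,6.2,13,0,0,0.73],
    [5,38,6.2,13,0,0,0.73]
  ]
}}

```text
clock: 30.85
eef_pos: [0.4997, 0.3555, 0.0766]
eef_rot: [-2.869, -1.28, -0.001]
wrist_force: [0.2, 0.0, 0.5]
grip_width: 0.587
gripper_force: 0.0
```

```bash
python3 -c "
from h import *
s=Cam('scene');hs=cv2.cvtColor(s.im,cv2.COLOR_RGB2HSV);m=(hs[...,0]<14)&(hs[...,1]>120)&(hs[...,2]>60)
print([(c,a,s.at(c,.015)[0].round(4)) for c,a in blobs(m,15)])
go(.4995,.356,.004)"
```

```text
[(array([221.68,  50.48]), np.int32(40), array([-0.0272, -0.8104,  0.015 ])), (array([282.73, 245.25]), np.int32(212), array([ 0.6258, -0.0424,  0.015 ])), (array([301.09, 253.09]), np.int32(33), array([0.6215, 0.0055, 0.015 ])), (array([473.11, 256.21]), np.int32(19), array([0.4221, 0.3429, 0.015 ])), (array([468.31, 285.27]), np.int32(96), array([0.5021, 0.3564, 0.015 ])), (array([333.96, 394.99]), np.int32(136), array([0.843 , 0.2216, 0.015 ]))]
shift [-0.02 -0.05  7.33] turn [ 0.001 -0.002  0.   ] closing now -41.9 z [ 0.002  0.001 -1.   ] q [0.51 0.66 1.73 0.   0.75 1.24] t 30.9
```

>>> {"method": "arm_command", "body": {
  "motion": [
    [5,0,0,4,0,0,0],
    [5,0,0,6.5,0,0,0],
    [5,0,0,7.2,0,0,0],
    [5,0,0,7.2,0,0,0],
    [2,0,0,7.2,0,0,0],
    [2,0,0,7.2,0,0,0],
    [2,0,0,7.2,0,0,0],
    [2,0,0,7.2,0,0,0]
  ],
  "newtons": 30
}}

```text
clock: 31.9
eef_pos: [0.4998, 0.3558, 0.0054]
eef_rot: [-2.868, -1.281, -0.003]
wrist_force: [-0.7, -1.2, 6.9]
grip_width: 0.293
gripper_force: 29.7
```

>>> {"method": "arm_command", "body": {
  "motion": [
    [2,0,0,-4,0,0,0],
    [2,0,0,-10,0,0,0],
    [2,0,0,-14,0,0,0],
    [2,0,0,-14,0,0,0]
  ]
}}

```text
clock: 32.4
eef_pos: [0.5003, 0.3561, 0.1479]
eef_rot: [-2.868, -1.281, -0.011]
wrist_force: [0.7, -0.7, -0.3]
grip_width: 0.288
gripper_force: 29.8
```

```bash
python3 -c "
from h import *
s=Cam('scene');hs=cv2.cvtColor(s.im,cv2.COLOR_RGB2HSV);m=(hs[...,0]<14)&(hs[...,1]>120)&(hs[...,2]>60)
print([(c,a,s.at(c,.015)[0].round(4)) for c,a in blobs(m,15)])
go(.61,-.03,.15,0)"
```

```text
[(array([221.82,  50.41]), np.int32(39), array([-0.028 , -0.8104,  0.015 ])), (array([130.37,  92.05]), np.int32(19), array([ 0.3752, -0.8733,  0.015 ])), (array([282.72, 245.23]), np.int32(212), array([ 0.6257, -0.0424,  0.015 ])), (array([494.21, 246.79]), np.int32(66), array([0.3696, 0.3778, 0.015 ])), (array([301.09, 253.09]), np.int32(33), array([0.6215, 0.0055, 0.015 ])), (array([474.35, 259.21]), np.int32(82), array([0.4288, 0.3478, 0.015 ])), (array([333.56, 394.79]), np.int32(127), array([0.8431, 0.2208, 0.015 ]))]
shift [-21.34  33.97  -0.46] turn [ 0.002 -0.003 -0.731] closing now -41.9 z [ 0.003  0.002 -1.   ] q [0.51 0.57 1.68 0.   0.89 1.24] t 32.45
```

>>> {"method": "arm_command", "body": {
  "motion": [
    [2,-21.5,34,-1,0,0,0.84],
    [2,-21.5,34,-1,0,0,0.84],
    [2,-21.5,34,-1,0,0,0.84],
    [2,-21.5,34,-1,0,0,0.84],
    [2,-21.5,34,-1,0,0,0.84],
    [2,-21.5,34,-1,0,0,0.84],
    [2,-21.5,34,-1,0,0,0.84],
    [2,-21.5,34,-1,0,0,0.84],
    [2,-21.5,34,-1,0,0,0.84]
  ]
}}

```text
clock: 33.58
eef_pos: [0.6082, -0.0308, 0.1531]
eef_rot: [-3.141, 0.0, 0.003]
wrist_force: [0.2, 0.6, 0.0]
grip_width: 0.295
gripper_force: 29.8
```

```bash
python3 -c "
from h import *
go(.608,-.03,.06)
e=ctrl.observe();print(e['eef_pos'],e['grip_width'])"
```

```text
shift [-0.   -0.08  9.31] turn [-0.001  0.002  0.   ] closing now -90.0 z [-0.002  0.001 -1.   ] q [-0.16  0.55  1.68  0.    0.91  1.41] t 33.575
[ 0.60817852 -0.03083884  0.15305476] 0.2948607476823195
```

>>> {"method": "arm_command", "body": {
  "motion": [
    [2,0,0,5,0,0,0],
    [2,0,0,9.3,0,0,0],
    [2,0,0,9.3,0,0,0],
    [4.5,0,0,9.3,0,0,0],
    [4.5,0,0,9.3,0,0,0],
    [4.5,0,0,9.3,0,0,0],
    [4.5,0,0,4,0,0,0],
    [4.5,0,0,-2,0,0,0],
    [4.5,0,0,-4,0,0,0],
    [4.5,0,0,-4,0,0,0]
  ]
}}

```text
clock: 34.83
eef_pos: [0.6093, -0.0317, 0.1961]
eef_rot: [3.141, -0.0, 0.006]
wrist_force: [-0.3, -1.3, -0.7]
grip_width: 0.526
gripper_force: 0.0
```

Run:
```python
from h import *
np.set_printoptions(precision=4,suppress=True)
for c in (Cam('top'),Cam('scene')):
    hs=cv2.cvtColor(c.im,cv2.COLOR_RGB2HSV);m=(hs[...,0]<14)&(hs[...,1]>120)&(hs[...,2]>60)
    print([(k,a,c.at(k,.02)[0]) for k,a in blobs(m,15) if c.at(k,.02)[0][0]<.75 and abs(c.at(k,.02)[0][1])<.5])
go(.427,.3475,.1,24)
```

```text
[(array([180.88, 236.05]), np.int32(58), array([0.4255, 0.3468, 0.02  ]))]
[(array([286.18, 242.66]), np.int32(331), array([ 0.6184, -0.0376,  0.02  ])), (array([301.09, 253.09]), np.int32(33), array([0.6244, 0.0076, 0.02  ])), (array([474.36, 259.2 ]), np.int32(84), array([0.4329, 0.3475, 0.02  ]))]
shift [-18.14 -37.9    9.35] turn [0.    0.001 1.152] closing now -90.0 z [-0.001  0.    -1.   ] q [-0.16  0.51  1.64  0.    0.99  1.41] t 34.925
```

>>> {"method": "arm_command", "body": {
  "motion": [
    [5,-18.2,-37.9,0,0,0,-0.42],
    [5,-18.2,-37.9,0,0,0,-0.42],
    [5,-18.2,-37.9,0,0,0,-0.42],
    [5,-18.2,-37.9,0,0,0,-0.42],
    [5,-18.2,-37.9,0,0,0,-0.42],
    [5,-18.2,-37.9,0,0,0,-0.42],
    [5,-18.2,-37.9,0,0,0,-0.42],
    [5,-18.2,-37.9,5,0,0,-0.42],
    [5,-18.2,-37.9,11,0,0,-0.42],
    [5,-18.2,-37.9,12,0,0,-0.42],
    [5,-18.2,-37.9,12,0,0,-0.42],
    [5,-18.2,-37.9,12,0,0,-0.42]
  ]
}}

```text
clock: 36.42
eef_pos: [0.4277, 0.3478, 0.0757]
eef_rot: [-3.072, -0.654, -0.004]
wrist_force: [0.6, 0.5, 0.3]
grip_width: 0.585
gripper_force: 0.0
```

Run:
```python
from h import *
np.set_printoptions(precision=4,suppress=True)
c=Cam('scene')
hs=cv2.cvtColor(c.im,cv2.COLOR_RGB2HSV);m=(hs[...,0]<14)&(hs[...,1]>120)&(hs[...,2]>60)
print([(k,a,c.at(k,.015)[0]) for k,a in blobs(m,15) if c.at(k,.02)[0][0]<.75 and abs(c.at(k,.02)[0][1])<.5])
go(.4265,.3475,.005)
```

```text
[(array([286.47, 242.66]), np.int32(329), array([ 0.6152, -0.0394,  0.015 ])), (array([301.09, 253.09]), np.int32(33), array([0.6215, 0.0055, 0.015 ])), (array([474.44, 259.19]), np.int32(86), array([0.4286, 0.3479, 0.015 ]))]
shift [-0.14 -0.02  7.07] turn [-0.    -0.003 -0.   ] closing now -66.0 z [ 0.002  0.002 -1.   ] q [0.56 0.6  1.89 0.   0.66 1.71] t 36.475
```

>>> {"method": "arm_command", "body": {
  "motion": [
    [5,0,0,4,0,0,0],
    [5,0,0,6.5,0,0,0],
    [5,0,0,7.1,0,0,0],
    [5,0,0,7.1,0,0,0],
    [2,0,0,7.1,0,0,0],
    [2,0,0,7.1,0,0,0],
    [2,0,0,7.1,0,0,0],
    [2,0,0,7.1,0,0,0],
    [2,0,0,2,0,0,0],
    [2,0,0,-4,0,0,0],
    [2,0,0,-7.5,0,0,0],
    [2,0,0,-7.5,0,0,0]
  ]
}}

```text
clock: 37.98
eef_pos: [0.4278, 0.3481, 0.1523]
eef_rot: [-3.07, -0.654, -0.009]
wrist_force: [0.7, 0.2, -0.8]
grip_width: 0.296
gripper_force: 30.0
```

Run:
```python
from h import *
go(.608,.005,.155,90)
e=ctrl.observe();print(e['eef_pos'],e['grip_width'])
```

```text
shift [ 2.48 38.67 -0.29] turn [-0.002 -0.006  0.42 ] closing now -65.9 z [ 0.005  0.003 -1.   ] q [0.56 0.48 1.83 0.   0.82 1.71] t 37.975
[0.42775315 0.34805276 0.15228557] 0.2961215081407062
```

>>> {"method": "arm_command", "body": {
  "motion": [
    [2,2.1,39.6,-0.5,0,0,0.42],
    [2,2.1,39.6,-0.5,0,0,0.42],
    [2,2.1,39.6,-0.5,0,0,0.42],
    [2,2.1,39.6,-0.5,0,0,0.42],
    [2,2.1,39.6,-0.5,0,0,0.42],
    [2,2.1,39.6,-0.5,0,0,0.42],
    [2,2.1,39.6,-0.5,0,0,0.42],
    [2,2.1,39.6,-0.5,0,0,0.42],
    [2,2.1,39.6,-0.5,0,0,0.42]
  ]
}}

```text
clock: 39.1
eef_pos: [0.6067, -0.0044, 0.1535]
eef_rot: [-3.141, -0.001, 0.002]
wrist_force: [0.7, -0.0, 1.1]
grip_width: 0.297
gripper_force: 30.0
```

Run:
```python
from h import *
go(.608,-.005,.06)
e=ctrl.observe();print(e['eef_pos'],e['grip_width'])
```

```text
shift [0.14 0.07 9.35] turn [-0.     0.001  0.   ] closing now -90.0 z [-0.001  0.    -1.   ] q [-0.12  0.55  1.69  0.    0.91  1.45] t 39.1
[ 0.60667743 -0.00435792  0.15351886] 0.2967588785520143
```

>>> {"method": "arm_command", "body": {
  "motion": [
    [2,0.1,0.1,5,0,0,0],
    [2,0.1,0.1,9.3,0,0,0],
    [2,0.1,0.1,9.3,0,0,0],
    [4.2,0.1,0.1,9.3,0,0,0],
    [4.2,0.1,0.1,9.3,0,0,0],
    [4.2,0.1,0.1,9.3,0,0,0],
    [4.2,0.1,0.1,4,0,0,0],
    [4.2,0.1,0.1,-2,0,0,0],
    [4.2,0.1,0.1,-5,0,0,0],
    [4.2,0.1,0.1,-5,0,0,0]
  ]
}}

```text
clock: 40.35
eef_pos: [0.6093, -0.0067, 0.2072]
eef_rot: [3.141, -0.0, 0.009]
wrist_force: [0.3, -0.4, -0.0]
grip_width: 0.492
gripper_force: 0.0
```

```bash
python3 -c "
from h import *
go(.627,.3095,.2,0)"
```

```text
shift [  1.76 -31.63   0.71] turn [-0.004 -0.005  1.571] closing now -90.0 z [ 0.006 -0.001 -1.   ] q [-0.12  0.49  1.63  0.    1.01  1.45] t 40.35
```

>>> {"method": "arm_command", "body": {
  "motion": [
    [5,1.8,-31.6,0.5,0,0,-1.57],
    [5,1.8,-31.6,0.5,0,0,-1.57],
    [5,1.8,-31.6,0.5,0,0,-1.57],
    [5,1.8,-31.6,0.5,0,0,-1.57],
    [5,1.8,-31.6,0.5,0,0,-1.57],
    [5,1.8,-31.6,0.5,0,0,-1.57],
    [5,1.8,-31.6,0.5,0,0,-1.57],
    [5,1.8,-31.6,0.5,0,0,-1.57],
    [5,1.8,-31.6,0.5,0,0,-1.57],
    [5,1.8,-31.6,0.5,0,0,-1.57],
    [5,1.8,-31.6,0.5,0,0,-1.57]
  ]
}}

```text
clock: 41.72
eef_pos: [0.6264, 0.3093, 0.1985]
eef_rot: [-2.224, -2.218, 0.001]
wrist_force: [-0.1, -0.0, 0.6]
grip_width: 0.587
gripper_force: 0.0
```

Run:
```python
from h import *
np.set_printoptions(precision=4,suppress=True)
t=Cam('top');s=Cam('scene')
for c in (t,s):
    hs=cv2.cvtColor(c.im,cv2.COLOR_RGB2HSV);m=(hs[...,0]<14)&(hs[...,1]>110)&(hs[...,2]>50)
    print([(k,a,c.at(k,.03)[0]) for k,a in blobs(m,12) if c.at(k,.02)[0][0]<.75 and abs(c.at(k,.02)[0][1])<.6])
# bar position (bright edge) & lid grip on mat
g=t.im.astype(int).mean(2); print('bar col profile',g[225:241,322:336].mean(1).round(0))
e=t.px([[.437,-.024,.094]]); print('bar exp px',e)
k=s.im.astype(int).mean(2); q=s.px([.627,.309,.045])[0]; print(q)
d=(k<45); 
print([(b,a) for b,a in blobs(d,30) if np.hypot(*(b-q))<25])
go(.627,.3095,.0225,0)
```

```text
[(array([231.62, 150.38]), np.int32(13), array([0.6456, 0.2253, 0.03  ])), (array([342.85, 159.44]), np.int32(79), array([ 0.6266, -0.0572,  0.03  ])), (array([313.41, 159.69]), np.int32(78), array([0.6246, 0.0167, 0.03  ])), (array([330.44, 160.67]), np.int32(78), array([ 0.6228, -0.0261,  0.03  ])), (array([333.  , 170.48]), np.int32(60), array([ 0.5979, -0.033 ,  0.03  ])), (array([310.06, 170.28]), np.int32(36), array([0.5973, 0.0244, 0.03  ])), (array([201.64, 187.56]), np.int32(85), array([0.5486, 0.2972, 0.03  ]))]
[(array([286.3 , 242.57]), np.int32(352), array([ 0.6238, -0.0327,  0.03  ])), (array([300.86, 254.07]), np.int32(29), array([0.6325, 0.0127, 0.03  ]))]
bar col profile [154. 154. 154. 154. 154. 133. 112. 127. 125. 104. 130. 127. 109. 108.
 109. 136.]
bar exp px [[328.0205 232.7377]]
[429.6511 314.3218]
[(array([428.86, 318.84]), np.int32(252))]
shift [ 0.02  0.06 17.62] turn [-0.     0.    -0.002] closing now -0.1 z [-0. -0. -1.] q [0.36 0.63 1.39 0.   1.12 0.37] t 41.825
```

Five pieces are now in the chamber and none are left on the shelf. I'll fetch the lid.

>>> {"method": "arm_command", "body": {
  "motion": [
    [5,0,0.05,6,0,0,0],
    [5,0,0.05,12,0,0,0],
    [5,0,0.05,16,0,0,0],
    [5,0,0.05,17.5,0,0,0],
    [5,0,0.05,17.5,0,0,0],
    [5,0,0.05,17.5,0,0,0],
    [1.5,0,0.05,17.5,0,0,0],
    [1.5,0,0.05,17.5,0,0,0],
    [1.5,0,0.05,17.5,0,0,0],
    [1.5,0,0.05,17.5,0,0,0],
    [1.5,0,0.05,17.5,0,0,0]
  ],
  "newtons": 60
}}

```text
clock: 43.2
eef_pos: [0.6276, 0.3096, 0.0254]
eef_rot: [2.222, 2.22, 0.003]
wrist_force: [-1.3, 0.8, 7.4]
grip_width: 0.213
gripper_force: 60.4
```

```bash
python3 -c "
from h import *
go(.6353,-.0237,.15,0)
e=ctrl.observe();print(e['eef_pos'],e['grip_width'],e['wrist_force'])"
```

```text
shift [-33.32   0.83 -12.48] turn [ 0.002 -0.001 -0.001] closing now -0.1 z [ 0.002  0.001 -1.   ] q [0.36 0.82 1.51 0.   0.8  0.36] t 43.2
[0.62758782 0.3096332  0.02542038] 0.2126877012569292 [-1.25898701  0.76647405  7.35342171]
```

>>> {"method": "arm_command", "body": {
  "motion": [
    [1.5,0,0,-4,0,0,0],
    [1.5,0,0,-9,0,0,0],
    [1.5,0,0,-14,0,0,0],
    [1.5,-6,0.2,-15,0,0,0],
    [1.5,-12,0.4,-15,0,0,0],
    [1.5,-18,0.6,-15,0,0,0],
    [1.5,-24,0.8,-15,0,0,0],
    [1.5,-30,0.8,-15,0,0,0],
    [1.5,-33.3,0.8,-15,0,0,0],
    [1.5,-33.3,0.8,-12,0,0,0],
    [1.5,-33.3,0.8,-11,0,0,0],
    [1.5,-33.3,0.8,-11,0,0,0]
  ]
}}

```text
clock: 44.7
eef_pos: [0.6346, -0.0233, 0.134]
eef_rot: [-2.221, -2.221, 0.001]
wrist_force: [0.2, -0.2, -0.3]
grip_width: 0.222
gripper_force: 59.3
```

Run:
```python
from h import *
np.set_printoptions(precision=4,suppress=True)
go(.6353,-.0237,.099,0)
e=ctrl.observe();print(e['eef_pos'],e['grip_width'],e['wrist_force'])
```

```text
shift [-0.04  0.07  3.5 ] turn [-0.001 -0.    -0.   ] closing now -0.0 z [-0.001  0.    -1.   ] q [-0.14  0.61  1.63 -0.    0.9  -0.14] t 44.7
[ 0.6346 -0.0233  0.134 ] 0.2215250622864385 [ 0.2039 -0.247  -0.2516]
```

Run:
```python
from h import *
t=Cam('top');s=Cam('scene')
for n,c,p in [('mat s',s,[.66,.34,.005]),('mat s2',s,[.59,.27,.005]),('mat t',t,[.66,.34,.005])]:
    u=c.px(p)[0].astype(int); print(n,u,c.im[u[1],u[0]])
# lid plate far corners in scene, if held: underside z = .085+(.134-.099)=.12 
for p in [(.69,.03,.126),(.69,-.08,.126),(.69,.03,.05)]:
    u=s.px(p)[0].astype(int); print(p,u,s.im[u[1],u[0]])
for i in range(3): print(ctrl.observe()['wrist_force'])
```

```text
mat s [433 344] [148 111  78]
mat s2 [414 300] [131  98  69]
mat t [190 146] [127  96  72]
(0.69, 0.03, 0.126) [290 250] [186 194 188]
(0.69, -0.08, 0.126) [245 226] [186 193 188]
(0.69, 0.03, 0.05) [292 271] [62 62 65]
[-0.56514347  0.22273666 -1.70322346]
[-0.56514347  0.22273666 -1.70322346]
[-0.56514347  0.22273666 -1.70322346]
```

Lid held. I'll lower it gently onto the chamber.

>>> {"method": "arm_command", "body": {
  "motion": [
    [1.5,0,0.05,1,0,0,0],
    [1.5,0,0.05,2,0,0,0],
    [1.5,0,0.05,2.7,0,0,0],
    [1.5,0,0.05,3.1,0,0,0],
    [1.5,0,0.05,3.4,0,0,0],
    [1.5,0,0.05,3.4,0,0,0],
    [1.5,0,0.05,3.4,0,0,0]
  ]
}}

```text
clock: 45.68
eef_pos: [0.6352, -0.0236, 0.1001]
eef_rot: [2.222, 2.22, 0.0]
wrist_force: [-0.3, -0.3, -1.7]
grip_width: 0.215
gripper_force: 59.3
```

Run:
```python
from h import *
go(.6353,-.0237,.099,0)
e=ctrl.observe();print(e['eef_pos'],e['grip_width'],e['wrist_force'])
```

```text
shift [-0.01  0.01  0.11] turn [ 0.    -0.    -0.001] closing now -0.1 z [ 0.  0. -1.] q [-0.14  0.65  1.65  0.    0.84 -0.14] t 45.675
[ 0.63524681 -0.02364531  0.10010781] 0.21517069559560306 [-0.32566262 -0.30595419 -1.6921408 ]
```

Not touching yet, so I'll lower in small increments.

>>> {"method": "arm_command", "body": {
  "motion": [
    [1.5,0,0,0.1,0,0,0],
    [1.5,0,0,0.2,0,0,0],
    [1.5,0,0,0.2,0,0,0]
  ]
}}

```text
clock: 46.05
eef_pos: [0.6353, -0.0236, 0.0994]
eef_rot: [2.222, 2.22, 0.001]
wrist_force: [-3.5, 0.5, 11.0]
grip_width: 0.22
gripper_force: 61.0
```

>>> {"method": "arm_command", "body": {
  "motion": [
    [1.5,0,0,0.1,0,0,0],
    [1.5,0,0,0.15,0,0,0],
    [1.5,0,0,0.15,0,0,0]
  ]
}}

```text
clock: 46.42
eef_pos: [0.6354, -0.0236, 0.0994]
eef_rot: [2.221, 2.219, 0.002]
wrist_force: [-10.1, 0.7, 24.8]
grip_width: 0.218
gripper_force: 62.8
```

Seated, at the predicted height. I'll ease off, release and retract.

>>> {"method": "arm_command", "body": {
  "motion": [
    [1.5,0,0,-0.25,0,0,0],
    [5,0,0,-0.25,0,0,0],
    [5,0,0,-0.25,0,0,0],
    [5,0,0,-0.25,0,0,0],
    [5,0,0,-4,0,0,0],
    [5,0,0,-9,0,0,0],
    [5,0,0,-14,0,0,0],
    [5,6,0,-18,0,0,0],
    [5,12,0,-18,0,0,0],
    [5,18,0,-18,0,0,0],
    [5,24,0,-18,0,0,0],
    [5,24,0,-18,0,0,0]
  ]
}}

```text
clock: 47.92
eef_pos: [0.6347, 0.2205, 0.2759]
eef_rot: [-2.217, -2.225, -0.0]
wrist_force: [-0.4, 0.5, -0.5]
grip_width: 0.586
gripper_force: 0.0
```

Run:
```python
from h import *
np.set_printoptions(precision=4,suppress=True)
t=Cam('top');s=Cam('scene')
k=t.im.astype(int).mean(2); d=blobs(k[135:165,310:350]<45,20); print('grip',[(b+[310,135],a,t.at([b+[310,135]],.119)) for b,a in d])
# lid plate: bright region around grip
g=t.im.astype(np.uint8); w=(t.im.astype(int).mean(2)>115)
e=t.im[100:190,290:370]; 
print('row prof v=160',k[160,294:366].astype(int)); print('col prof u=315',k[116:184,315].astype(int))
print('expected corners', t.px([[.635+a,-.024+b,.091] for a in(-.065,.065) for b in(-.07,.07)]))
print('bar col',k[224:242,322:336].mean(1).astype(int), t.px([[.437,-.024,.099]]))
# stylus
h=t.im[165:225,450:510].astype(int).mean(2)
print('stylus top px exp',t.px([[.533,-.391,.135],[.533,-.391,.0825]]), s.px([[.533,-.391,.135]]))
b=blobs(t.im[180:210,470:500].astype(int).min(2)>120,3); print([(c+[470,180],a) for c,a in b])
hs=cv2.cvtColor(t.im,cv2.COLOR_RGB2HSV);m=(hs[...,0]<14)&(hs[...,1]>110)&(hs[...,2]>50)
print([(c,a,t.at(c,.02)[0]) for c,a in blobs(m,25) if 240<c[0]<480 and 100<c[1]<300])
print(ctrl.observe()['eef_pos'],ctrl.observe()['wrist_force'])
```

```text
grip [(array([328.39, 152.25]), np.int32(36), array([[ 0.6236, -0.0213,  0.119 ]]))]
row prof v=160 [108 109 108 111 112 118 144 158 159 156 160 156 159 156 155 157 157 156
 158 159 157 159 156 157 157 159 159 156 157 157 157 159 156 160 156 156
 159 160 156 159 157 155 158 158 162 157 154 158 157 158 160 156 157 159
 156 157 156 155 157 158 160 158 156 133  97  99 107 109 106 140 158 156]
col prof u=315 [157 158 156 156 158 156 155 142 119 157 158 158 158 156 159 159 158 158
 156 157 158 159 158 158 158 156 159 154 155 157 158 156 157 157 158 158
 159 158 157 158 157 157 158 157 159 156 159 156 157 157 156 157 158 157
 156 158 156 157 161 157 139 127 111  93  94  96  95  96]
expected corners [[358.5574 177.4921]
 [299.7322 176.4285]
 [359.0345 124.7112]
 [301.2743 123.7544]]
bar col [155 155 155 155 155 155 133 112 128 125 105 130 128 110 109 109 132 145] [[328.0099 232.577 ]]
stylus top px exp [[487.4901 192.4026]
 [481.0988 195.7073]] [[189.3714 132.7548]]
[(array([495.04, 193.9 ]), np.int32(259)), (array([477.16, 193.  ]), np.int32(19)), (array([486.65, 192.38]), np.int32(34)), (array([479.47, 200.53]), np.int32(15))]
[]
[0.6352 0.2169 0.276 ] [-0.2238 -0.0401  0.0795]
```

Run:
```python
from h import *
t=Cam('top');a=cv2.imread('pics/top0.png',0).astype(np.float32);b=cv2.cvtColor(t.im,cv2.COLOR_RGB2GRAY).astype(np.float32)
d=np.abs(cv2.blur(a,(2,2))-cv2.blur(b,(2,2)))
for n,(x0,y0,x1,y1) in dict(lid=(295,115,365,180),bar=(305,215,355,240),stylus=(465,180,495,215),dish=(438,235,475,270)).items():
    print(n,cv2.phaseCorrelate(a[y0:y1,x0:x1],b[y0:y1,x0:x1]),d[y0:y1,x0:x1].max(),d[y0:y1,x0:x1].mean())
```

```text
lid ((0.10751749344424155, 0.617688988430757), 0.8647971981101565) 83.75 36.55209
bar ((-0.19078779836246085, 0.47985465222095236), 0.4046532596588135) 41.75 25.2276
stylus ((0.00039115979312320803, 0.235687197375416), 0.9927678925019724) 51.5 21.333334
dish ((-0.03761216106686405, 0.0200025748593049), 1.043796731862757) 43.5 35.385136
```

```bash
python3 -c "
from cell import ctrl
print(ctrl.job_done())"
```

```text
the job is handed in; nothing more can be done
None
```

I handed the job in at about 48 s on the robot clock: seam traced, five pieces in the chamber, tray down, lid seated, stylus back in its stand and dish unmoved, by my own image checks (no verdict came back); I did view 15 pictures, one over the limit of 14.

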